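# Get the red key from behind the others

## Robot

A 7-joint arm with a two-finger parallel gripper is mounted at the origin on the work surface. World frame = base frame: x ahead of the robot, y to its left, z up, the work surface at z = 0. Lengths are in m, angles in rad, forces in N, time in s.
With the tool pointing down it reaches from about 0.425 to 0.875 m from the base axis. Payload 4.7 kg.
Tool frame: the origin (TCP) lies at the very end of the fingers, on their centre line; the grasp point (between the pads) lies 19 mm behind it (grip_point_offset is the distance from the TCP to the grasp point, in m); x points along the fingers, z is the direction in which the jaws open and shut, and the axes are right-handed (so a half turn about x gives the same grasp; the last joint's range is limited). The gripper opens to 87 mm and grips with 3 to 60 N. Pads are 19 mm wide; open, the fingers measure 117 mm over their backs; the gripper's body (75 mm by 190 mm) begins 51 mm behind the grasp point.
Start: joints at [-1.187, 0.321, -0.07, 1.45, 0.023, 1.371, -0.057], TCP at [0.235, 0.606, 0.185] pointing down, gripper open.
Joint ranges: [-2.86, 2.86], [-0.3, 2.09], [-1.38, 1.24], [0.06, 2.45], [-1.56, 4.7], [0.09, 2.05], [-2.69, 2.69]. Speed limits (rad/s): [2.57, 2.57, 3.14, 3.14, 3.14, 3.14, 3.14].

## Interface

Orientations are given as a rotation vector (axis times angle).
In Python, from bench import get_state, get_image, calibration, close_job, grip_point_offset gives the robot as it stands.
- The arm moves only by the tool play_rows, never from a script. Its argument "targets" is a list of rows, each an object with "claw": the closure, from 0 (fully open) to 1 (shut); "linear": the shift along the tool's x, y, z as a fraction of full scale, a list of three; "rotation": the turn, a rotation vector about the tool's x, y, z as a fraction of full scale, a list of three. In form: [{"claw": claw, "linear": [x, y, z], "rotation": [wx, wy, wz]}, ...]. A call has 1 to 10 rows; each row shifts and turns the pose as measured when the row begins, along the tool's axes as they then stand; what a row does not reach is not made up. Full scale, the value 1, is 2.5 cm for a shift and 90 degrees for a turn. A row lasts 1/12 s, in which the tool goes at most 41.7 mm and 7.16 degrees, less where a joint would pass 70% of its speed; a pose out of reach is approached as far as the arm can. A call with a number of a shift or a turn outside -1 to 1 is refused whole. A call with a gripper value outside its range is refused whole. The fingers move at their own pace and stop on an object; "newtons" is the grip in N (left out, the last holds). Time passes only in rows, so rows that do not move let the fingers close. It gives the time, the measured TCP pose, the force and the opening at its end, in the units of the state.
- get_state(): the state, without advancing time (a new reading comes with each control period).
- get_image(name): name is "side" or "top" or "wrist"; returns the picture (420x560x3 uint8, blue, green, red); there is no depth.
- calibration(name): a dict with "fx", "fy", "cx", "cy" (pixels), "rvec" (rotation vector, rad) and "tvec" (3), from world to camera coordinates, as OpenCV has them; the wrist camera has in their place "hand_eye" (4x4, takes a point from camera to tool coordinates, whose origin is the TCP and whose axes are the tool frame's). Camera axes: x right, y down, z forward; pixel columns grow to the right and rows downward; lengths in m; the calibration is good to about 2 mm. A picture is of the moment at which its call begins: read the wrist's pose just before it. calibration takes no time and is no camera call.
- close_job(): hands the job in, once; it reports no verdict.
The state is a dict: "time": time; "joint_positions": joint angles; "qd": joint speeds; "joint_torque": joint torques, N m; "position": TCP position; "tool_rot": TCP orientation; "ft_force": force on the tool from outside, world axes, zero at the start; "torque": the same for the moment, N m; "grip_width": opening from 0.0 (shut) to 1.0 (fully open).
Only numpy, scipy, OpenCV 4.12 (cv2) and the standard library are available. Lean on these libraries where they do the work, as an engineer would, in place of code of your own. Each camera call takes 0.05 s, during which the arm holds its last target. There are 200 camera calls.

## Task

The red loop-handled hex key hangs at the back of the crowded hook. Move the blue and yellow keys in front of it over to the empty spare hook, with the first one you hang there slid right back against the hook's rubber collar, then take the red key and stand it, shank down, in the hole of the wooden block. Keep the hooks' loads light (never 20 N), drop neither the blue nor the yellow key, and leave everything else on the bench where it is.

Things in the scene. Friction and masses are not known exactly. Their poses are not given: they have to be found in the camera images.
- full_stand: Crowded hook stand, fixed: grey foot plate 110 x 130 mm, dark 30 mm square post 226 mm high, steel hook along its -x axis. Origin on the bench under the post's axis; x, y level, z up. Middles of the hanging keys: red about 52 mm, then blue and yellow (either order) 76 and 100 mm out from the post's axis. The hook is springy at its root: about 3 N per mm, up or down, 100 mm out.
- spare_stand: Spare hook stand, fixed, same shape and frame as the crowded one, with an empty brass-coloured hook along its -x axis, of the same shape, collar and spring. But this hook sits on a black carriage (36 x 38 x 30 mm, on the post) clamped anywhere from 14 mm below to 14 mm above the other hook's height.
- red_key_loop (a point): Red hex key; point = middle of its loop; z up the shank, x through the window (along the hook). Loop 10 mm thick, 46 wide in y (flat sides to pinch, z -18 to +10), z -18 to +23. Window 30 mm wide, flat bottom at z -10, gable roof sloping 25 deg, peak at z +14. Hung, the point is 9.6 mm below the rod's axis. Steel shank 8 mm thick down to z -108. About 130 g.
- blue_key_loop (a point): Blue loop-handled hex key, same as the red one; the point is the middle of its loop.
- yellow_key_loop (a point): Yellow loop-handled hex key, same as the red one; the point is the middle of its loop.
- block_hole (a point): Wooden block, fixed, 90 x 70 x 60 mm high, with one round hole of 22 mm diameter, 50 mm deep, in the middle of its top; the point is the centre of the hole's mouth, 60 mm above the bench. Short bit ends stand 10 mm out of the top along two edges.
- jar: Bystander: amber jar with a black cap, 68 mm diameter, 75 mm high; origin under its centre.
- oil: Bystander: black oil bottle with red cap, 60 mm diameter, 150 mm high; origin under its centre.
- driver: Bystander: screwdriver with yellow handle lying on the bench.
- tape: Bystander: grey roll of tape, 90 mm diameter, 25 mm high.
- hammer: Bystander: hammer lying on the bench.
- wrench: Bystander: wrench lying on the bench.
- full_stand_hook (a point): Where the crowded hook's rod axis meets the post's axis, 220 mm above the bench. Rod 8 mm thick, along -x: level to 110 mm out, then rising at 30 degrees to a round end 127 mm out, 10 mm higher (axis). Rubber collar round the rod, 26 mm diameter, front face 45 mm out: a sprung stop (gives 2 N per mm, at most 8 mm). Keys slide off over the raised end.
- spare_stand_hook (a point): Point on the spare stand's post axis 220 mm above the bench: mid-height of the carriage's range, NOT the hook's true height, which is within 14 mm above or below this point, is in none of these poses, and must be felt (or seen). The carriage does not slip.

How it is judged:
By the outcome, as a careful person would: the job done as asked, in the order asked, and still so for the second after the job is handed in, with the robot touching nothing.
It also fails if it takes over 72 s, if anything falls off the work surface, if the arm or the gripper's body presses on something with over 40 N, if the wrist force passes 120 N, or if a joint passes its speed limit or range.

## Working session

There is one attempt and no reset: what is moved stays moved. The work goes in short steps, Python scripts to look and compute and a tool call to move; the robot and the scene stay as the last step left them, time stands still between calls to the robot, and variables do not carry over. Pictures are saved under pics/ and viewed, about 8 in all and at most 12, crops included, and the job is handed in when it is done.

Besides the shell and the picture viewer there is one more tool, called in YAML: its name, and indented under it one key for each argument. play_rows: Moves the arm, as the interface text tells. Shift numbers are shares of 2.5 cm and turn numbers shares of 90 degrees, none past 1 either way. Its arguments: {"type":"object","properties":{"targets":{"type":"array"},"newtons":{"type":"number"}},"required":["targets"]}

```bash
ls; mkdir -p pics; python3 - <<'E'
from bench import *
import cv2,numpy as np
s=get_state();print({k:np.round(v,3).tolist() for k,v in s.items()}, grip_point_offset)
for n in ("side","top","wrist"):
    c=calibration(n);print(n,{k:np.round(v,4).tolist() for k,v in c.items()})
    cv2.imwrite(f"pics/{n}0.png",get_image(n))
a=cv2.imread("pics/side0.png");b=cv2.imread("pics/top0.png")
E
```

```text
pics
{'time': 0.0, 'joint_positions': [-1.187, 0.322, -0.07, 1.452, 0.023, 1.371, -0.057], 'qd': [-0.0, 0.0, 0.001, 0.002, -0.001, -0.0, 0.0], 'joint_torque': [0.0, -49.129, -0.404, -31.252, -0.064, 0.044, 0.0], 'position': [0.235, 0.605, 0.183], 'tool_rot': [-0.934, 1.363, 0.932], 'ft_force': [0.801, -0.487, -0.276], 'torque': [-0.035, -0.027, 0.02], 'grip_width': 1.001} 0.0187
side {'fx': 502.1338, 'fy': 502.1338, 'cx': 284.9756, 'cy': 205.7832, 'rvec': [2.0738, -0.3117, 0.1905], 'tvec': [-0.5647, 0.2165, 1.2391]}
top {'fx': 474.0299, 'fy': 474.0299, 'cx': 276.1888, 'cy': 210.772, 'rvec': [2.1517, -2.2115, 0.0676], 'tvec': [0.0232, 0.5916, 1.6421]}
wrist {'fx': 315.8339, 'fy': 315.8339, 'cx': 278.1126, 'cy': 203.854, 'hand_eye': [[-0.0005, -0.2953, 0.9554, -0.1988], [0.0006, -0.9554, -0.2953, 0.0815], [1.0, 0.0004, 0.0006, -0.0011], [0.0, 0.0, 0.0, 1.0]]}
```

View pics/side0.png

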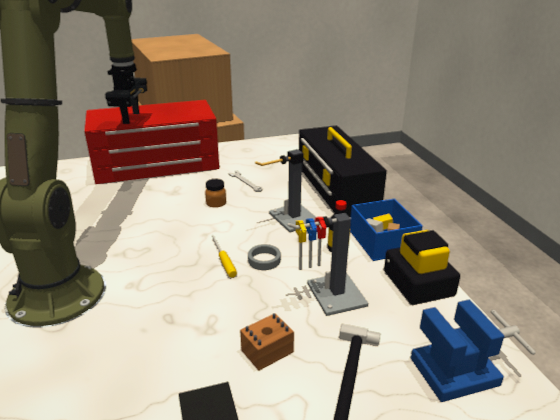

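View pics/top0.png

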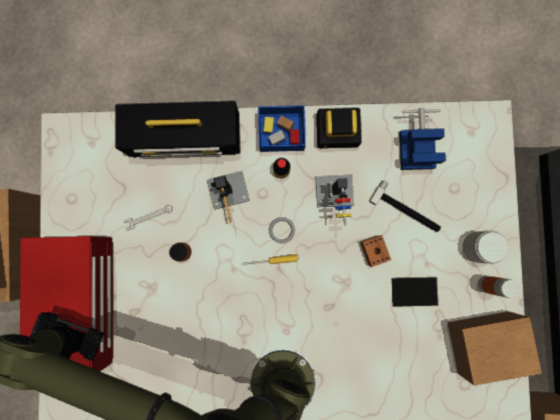

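The side view shows the order on the crowded hook: yellow outermost (302,232), blue (312,229), then red (321,227). The spare hook is near (285,160) and the block near (267,340). In the top view the full stand is at (335,190), the spare at (227,190) and the block at (375,250). I'll enlarge crops next.

```bash
python3 - <<'E'
import cv2,numpy as np
a=cv2.imread("pics/side0.png");b=cv2.imread("pics/top0.png")
# side crop: x 235-365,y 140-370 ; top crop: x 200-400, y 165-275
s=cv2.resize(a[140:340,240:375],None,fx=3,fy=3,interpolation=cv2.INTER_CUBIC)
cv2.imwrite("pics/c1.png",s)
t=cv2.resize(b[165:270,200:400],None,fx=4,fy=4,interpolation=cv2.INTER_CUBIC)
cv2.imwrite("pics/c2.png",t)
E
```

```text
(no output)
```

View pics/c1.png

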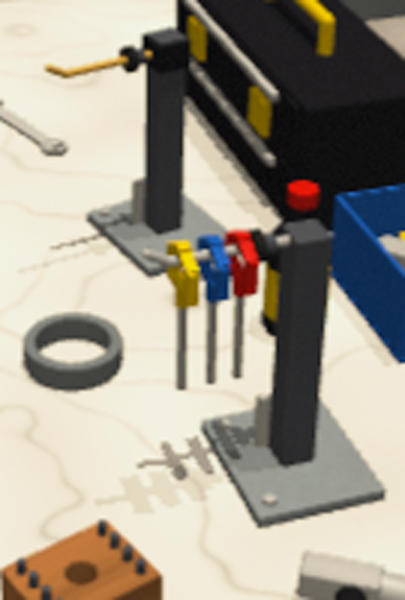

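View pics/c2.png

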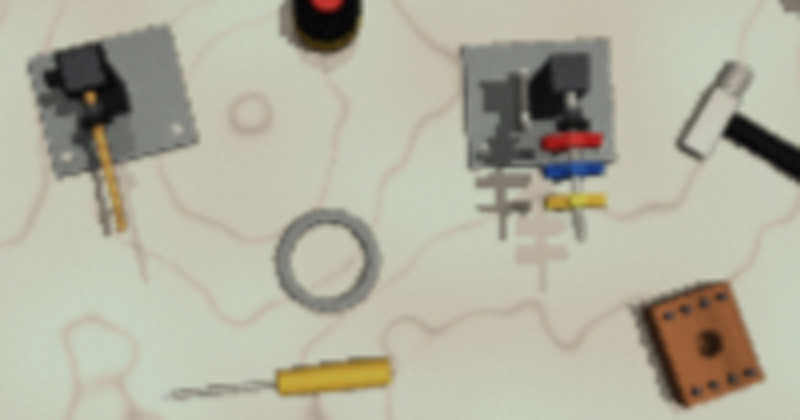

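The crops show these positions (crop pixels):

| Feature | Side crop | Top crop |
|---|---|---|
| Full hook tip | (147,253) | (581,240) |
| Spare hook tip | (48,69) | (121,230) |
| Spare collar | (130,59) | (98,122) |
| Block hole | (83,572) | (709,344) |

In the side crop the loops are at about yellow (183,272), blue (213,266) and red (241,262). In the top crop their tops are at yellow (575,201), blue (574,170) and red (573,140).

```bash
cat > h.py <<'E'
import cv2,numpy as np
from bench import *
from scipy.spatial.transform import Rotation as R
from scipy.optimize import least_squares
C={n:calibration(n) for n in("side","top","wrist")}
def K(n): c=C[n];return np.array([[c['fx'],0,c['cx']],[0,c['fy'],c['cy']],[0,0,1]])
def ext(n,st=None):
    """world->camera R,t"""
    if n!="wrist": return R.from_rotvec(C[n]['rvec']).as_matrix(),np.array(C[n]['tvec'])
    T=np.eye(4);T[:3,:3]=R.from_rotvec(st['tool_rot']).as_matrix();T[:3,3]=st['position']
    M=np.linalg.inv(T@np.array(C[n]['hand_eye']));return M[:3,:3],M[:3,3]
def proj(n,P,st=None):
    r,t=ext(n,st);return cv2.projectPoints(np.atleast_2d(np.float64(P)),cv2.Rodrigues(r)[0],t,K(n),None)[0][:,0]
def tri(obs):
    """obs: list of (name,(u,v)[,state]) -> point, residual px"""
    f=lambda X:np.concatenate([proj(o[0],X,o[2] if len(o)>2 else None)[0]-o[1] for o in obs])
    s=least_squares(f,[.6,0,.1]);return s.x,s.fun
def onz(n,uv,z,st=None):
    r,t=ext(n,st);d=r.T@np.linalg.solve(K(n),[uv[0],uv[1],1]);c=-r.T@t;return c+d*(z-c[2])/d[2]
E
python3 - <<'E'
from h import *
S=lambda x,y:("side",np.array([240+x/3-.33,140+y/3-.33]))
T=lambda x,y:("top",np.array([200+x/4-.37,165+y/4-.37]))
np.set_printoptions(precision=4,suppress=True)
for n,a,b in [("fulltip",(149,254),(581,238)),("sparetip",(48,69),(121,228)),("sparecollar",(130,59),(98,122)),("fullcollar",(263,245),(571,122)),("hole",(83,572),(709,344)),
 ("yel top",(180,242),(575,201)),("blu top",(210,238),(574,170)),("red top",(240,233),(573,140))]:
    print(n,*tri([S(*a),T(*b)]))
for z,n,p in [(.226,"full post top",(571,73)),(.226,"spare post top",(84,68))]: print(n,onz(*T(*p),z))
print("plate F",[onz(*T(*p),.006)[:2] for p in[(462,45),(609,37),(613,160),(470,167)]])
print("plate S",[onz(*T(*p),.006)[:2] for p in[(28,62),(168,25),(198,147),(58,180)]])
E
```

```text
fulltip [ 0.5341 -0.2045  0.2275] [-0.8155  0.0622  0.2722 -1.1135]
sparetip [0.5499 0.1495 0.2157] [-0.3726  0.0196  0.0831 -0.406 ]
sparecollar [0.6343 0.1664 0.2075] [-0.5687  0.0428  0.1467 -0.6038]
fullcollar [ 0.6246 -0.2017  0.2175] [-0.8586  0.0914  0.3382 -1.1417]
hole [ 0.4472 -0.3328  0.0582] [-0.5891  0.0321  0.1951 -0.9387]
yel top [ 0.5605 -0.2     0.2305] [-0.351   0.0299  0.1229 -0.4736]
blu top [ 0.584  -0.2001  0.2299] [-0.2793  0.026   0.1023 -0.3743]
red top [ 0.6074 -0.2003  0.2303] [-0.3615  0.0365  0.1381 -0.4811]
full post top [ 0.6581 -0.2008  0.226 ]
spare post top [0.6726 0.1748 0.226 ]
plate F [array([ 0.7136, -0.1346]), array([ 0.717 , -0.2653]), array([ 0.6074, -0.2646]), array([ 0.6047, -0.1381])]
plate S [array([0.7093, 0.2517]), array([0.7389, 0.1264]), array([0.6291, 0.1021]), array([0.6033, 0.2269])]
```

```bash
cat >> h.py <<'E'
def goto(p,yaw_jaw=None,st=None):
    """print tool-frame shift (fractions of 25mm) and turn (fractions of 90deg) to TCP target p; yaw_jaw=heading (deg) of tool y axis, tool x down"""
    st=st or get_state();M=R.from_rotvec(st['tool_rot']).as_matrix();d=np.array(p)-st['position']
    D=M
    if yaw_jaw is not None:
        a=np.radians(yaw_jaw);x=np.array([0,0,-1.]);y=np.array([np.cos(a),np.sin(a),0]);D=np.c_[x,y,np.cross(x,y)]
        print("turn",np.round((R.from_matrix(M).inv()*R.from_matrix(D)).as_rotvec()/(np.pi/2),4))
    print("shift now",np.round(M.T@d/.025,2),"shift after turn",np.round(D.T@d/.025,2))
def show():
    s=get_state();M=R.from_rotvec(s['tool_rot']).as_matrix()
    print("t %.2f"%s['time'],"pos",np.round(s['position'],4),"F",np.round(s['ft_force'],2),"w",round(s['grip_width'],3));print("tool axes(cols)\n",np.round(M,3));return s
E
python3 - <<'E'
from h import *
s=show()
for y in (0,180): goto([.5605,-.2,.187],y)
print(C['wrist']['hand_eye'])
E
```

```text
t 0.15 pos [0.2348 0.6056 0.1837] F [-0.02  0.11 -0.02] w 1.0
tool axes(cols)
 [[-0.    -0.932  0.361]
 [-0.001  0.361  0.932]
 [-1.    -0.    -0.001]]
turn [ 1.7646e+00 -1.0000e-04  1.3000e-03]
shift now [ -0.09 -23.79 -25.34] shift after turn [-0.13 13.03 32.22]
turn [-2.354e-01 -9.000e-04 -1.000e-04]
shift now [ -0.09 -23.79 -25.34] shift after turn [ -0.13 -13.03 -32.22]
[[-4.79502919e-04 -2.95347341e-01  9.55389825e-01 -1.98798281e-01]
 [ 5.71924787e-04 -9.55389860e-01 -2.95347065e-01  8.14517213e-02]
 [ 9.99999721e-01  4.04791342e-04  6.27028692e-04 -1.14053119e-03]
 [ 0.00000000e+00  0.00000000e+00  0.00000000e+00  1.00000000e+00]]
```

play_rows:
  targets:
    - {"claw": 0,"linear": [-0.95,0,0],"rotation": [-0.047,0,0]}
    - {"claw": 0,"linear": [-0.95,0,0],"rotation": [-0.047,0,0]}
    - {"claw": 0,"linear": [-0.95,0,0],"rotation": [-0.047,0,0]}
    - {"claw": 0,"linear": [-0.95,0,0],"rotation": [-0.047,0,0]}
    - {"claw": 0,"linear": [-0.95,0,0],"rotation": [-0.047,0,0]}
    - {"claw": 0,"linear": [0,-0.8,-1],"rotation": [0,0,0]}
    - {"claw": 0,"linear": [0,-0.8,-1],"rotation": [0,0,0]}
    - {"claw": 0,"linear": [0,-0.8,-1],"rotation": [0,0,0]}
    - {"claw": 0,"linear": [0,-0.8,-1],"rotation": [0,0,0]}
    - {"claw": 0,"linear": [0,-0.8,-1],"rotation": [0,0,0]}

```text
time: 0.98
position: [0.3307, 0.4838, 0.3015]
tool_rot: [-1.239, 1.204, 1.24]
ft_force: [-0.2, 0.7, 0.5]
grip_width: 1.0
```

play_rows:
  targets:
    - {"claw": 0,"linear": [0,-0.8,-1],"rotation": [0,0,0]}
    - {"claw": 0,"linear": [0,-0.8,-1],"rotation": [0,0,0]}
    - {"claw": 0,"linear": [0,-0.8,-1],"rotation": [0,0,0]}
    - {"claw": 0,"linear": [0,-0.8,-1],"rotation": [0,0,0]}
    - {"claw": 0,"linear": [0,-0.8,-1],"rotation": [0,0,0]}
    - {"claw": 0,"linear": [0,-0.8,-1],"rotation": [0,0,0]}
    - {"claw": 0,"linear": [0,-0.8,-1],"rotation": [0,0,0]}
    - {"claw": 0,"linear": [0,-0.8,-1],"rotation": [0,0,0]}
    - {"claw": 0,"linear": [0,0,-1],"rotation": [0,0,0]}
    - {"claw": 0,"linear": [0,0,-1],"rotation": [0,0,0]}

```text
time: 1.82
position: [0.5091, 0.2238, 0.2986]
tool_rot: [-1.238, 1.21, 1.238]
ft_force: [0.4, 0.4, -0.2]
grip_width: 0.998
```

play_rows:
  targets:
    - {"claw": 0,"linear": [0,0,-1],"rotation": [-0.02,0,0]}
    - {"claw": 0,"linear": [0,0,-1],"rotation": [0,0,0]}
    - {"claw": 0,"linear": [0,0,-1],"rotation": [0,0,0]}
    - {"claw": 0,"linear": [0,0,-1],"rotation": [0,0,0]}
    - {"claw": 0,"linear": [0,0,-1],"rotation": [0,0,0]}
    - {"claw": 0,"linear": [0,0,-1],"rotation": [0,0,0]}
    - {"claw": 0,"linear": [0,0,-1],"rotation": [0,0,0]}
    - {"claw": 0,"linear": [0,0,-1],"rotation": [0,0,0]}
    - {"claw": 0,"linear": [0,0,-1],"rotation": [0,0,0]}
    - {"claw": 0,"linear": [0,0,-1],"rotation": [0,0,0]}

```text
time: 2.65
position: [0.5227, -0.0397, 0.2987]
tool_rot: [-1.259, 1.199, 1.264]
ft_force: [0.1, 0.2, 0.0]
grip_width: 0.996
```

play_rows:
  targets:
    - {"claw": 0,"linear": [0,-0.3,-1],"rotation": [0,0,0]}
    - {"claw": 0,"linear": [0,-0.3,-1],"rotation": [0,0,0]}
    - {"claw": 0,"linear": [0,0,-1],"rotation": [0,0,0]}
    - {"claw": 0,"linear": [0,0,-1],"rotation": [0,0,0]}
    - {"claw": 0,"linear": [0,0,-1],"rotation": [0,0,0]}
    - {"claw": 0,"linear": [0,0,-1],"rotation": [0,0,0]}
    - {"claw": 0,"linear": [0,0,-1],"rotation": [0,0,0]}
    - {"claw": 0,"linear": [0,0,0],"rotation": [0,0,0]}

```text
time: 3.32
position: [0.5465, -0.2281, 0.2988]
tool_rot: [-1.255, 1.206, 1.261]
ft_force: [-0.4, -1.0, 0.5]
grip_width: 1.002
```

```bash
python3 - <<'E'
from h import *
s=show(); im=get_image("wrist"); cv2.imwrite("pics/w1.png",im); import pickle; pickle.dump(s,open("pics/w1.pkl","wb"))
cv2.imwrite("pics/w1b.png",cv2.resize(im,(784,588),interpolation=cv2.INTER_CUBIC))
goto([.5605,-.2,.25],180)
for q in ([.5605,-.2,.2334],[.5845,-.2,.2334],[.6085,-.2,.2334],[.534,-.2035,.230],[.4472,-.3328,.06]): print(q,proj("wrist",q,s)*1.4)
E
```

```text
t 3.32 pos [ 0.5465 -0.2281  0.2988] F [-0.39 -1.    0.48] w 1.002
tool axes(cols)
 [[-0.02  -0.998 -0.06 ]
 [-0.015 -0.059  0.998]
 [-1.     0.02  -0.014]]
turn [ 0.0392 -0.008  -0.0127]
shift now [ 1.92 -0.64  1.  ] shift after turn [ 1.95 -0.54  1.01]
[0.5605, -0.2, 0.2334] [[434.92087991 311.58026172]]
[0.5845, -0.2, 0.2334] [[431.64551629 346.38279449]]
[0.6085, -0.2, 0.2334] [[428.51778951 379.61660509]]
[0.534, -0.2035, 0.23] [[432.6366305  269.51642729]]
[0.4472, -0.3328, 0.06] [[289.01599206 127.91752354]]
```

View pics/w1b.png

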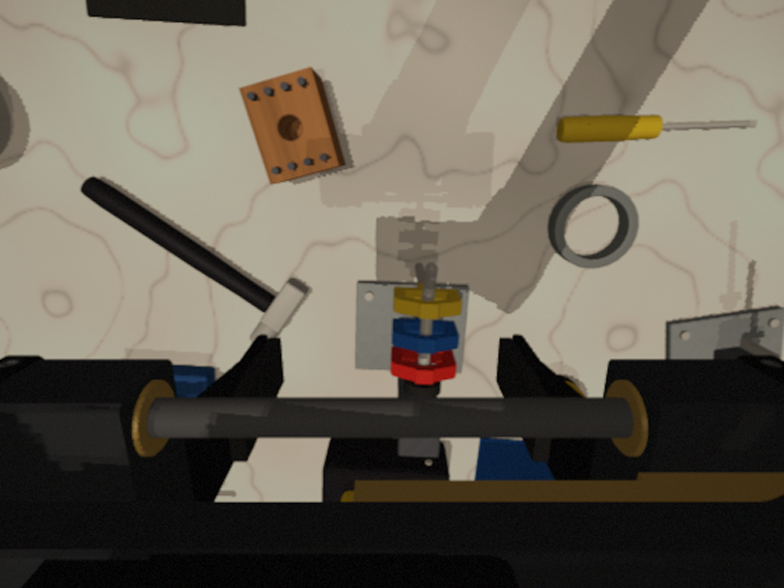

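The wrist view shows the yellow, blue and red loops at columns 427, 425 and 423 of the enlarged picture. The block hole is at (290,127), predicted (289,128), so the hole estimate agrees. The loops lie about 2 mm further to -y than I estimated, and the hook yaw is about +1.7°.

```bash
python3 - <<'E'
from h import *
goto([.5600,-.2025,.26],181.7)
E
```

```text
turn [ 0.0204 -0.0079 -0.0128]
shift now [ 1.52 -0.61  0.9 ] shift after turn [ 1.55 -0.55  0.9 ]
```

play_rows:
  targets:
    - {"claw": 0,"linear": [0,0,0],"rotation": [0.02,-0.008,-0.013]}
    - {"claw": 0,"linear": [0.5,-0.28,0.45],"rotation": [0,0,0]}
    - {"claw": 0,"linear": [0.5,-0.28,0.45],"rotation": [0,0,0]}
    - {"claw": 0,"linear": [0.5,0,0],"rotation": [0,0,0]}
    - {"claw": 0,"linear": [0.5,0,0],"rotation": [0,0,0]}
    - {"claw": 0,"linear": [0.3,0,0],"rotation": [0,0,0]}
    - {"claw": 0,"linear": [0,0,0],"rotation": [0,0,0]}

```text
time: 3.95
position: [0.5633, -0.1884, 0.2349]
tool_rot: [-1.23, 1.183, 1.238]
ft_force: [-0.2, 0.7, -0.2]
grip_width: 1.001
```

```bash
python3 - <<'E'
from h import *
s=show(); im=get_image("wrist"); cv2.imwrite("pics/w2.png",im); import pickle; pickle.dump(s,open("pics/w2.pkl","wb"))
cv2.imwrite("pics/w2b.png",cv2.resize(im[120:330,130:430],None,fx=2.6,fy=2.6,interpolation=cv2.INTER_CUBIC))
goto([.5600,-.2025,.1875],181.7)
P=s['position'];M=R.from_rotvec(s['tool_rot']).as_matrix()
for q in ([.5605,-.2025,.2334],[.5605-.005,-.2025-.023,.206],[.5605-.005,-.2025+.023,.206],P,P+M[:,2]*.0435,P-M[:,2]*.0435): print(np.round(q,4),(proj("wrist",q,s)-[130,120])*2.6)
E
```

```text
t 3.95 pos [ 0.5633 -0.1884  0.2349] F [-0.21  0.66 -0.24] w 1.001
tool axes(cols)
 [[ 0.003 -0.999 -0.036]
 [ 0.009 -0.036  0.999]
 [-1.    -0.003  0.009]]
turn [0.0043 0.0059 0.0023]
shift now [ 1.92  0.17 -0.59] shift after turn [ 1.92  0.16 -0.57]
[ 0.5605 -0.2025  0.2334] [[334.85776088 279.02407722]]
[ 0.5555 -0.2255  0.206 ] [[260.64084008 225.76421857]]
[ 0.5555 -0.1795  0.206 ] [[418.64165656 230.7790046 ]]
[ 0.5633 -0.1884  0.2349] [[388.57893857 292.77650188]]
[ 0.5617 -0.1449  0.2353] [[555.37952475 292.84779787]]
[ 0.5648 -0.2318  0.2346] [[221.74852082 292.70519315]]
```

View pics/w2b.png

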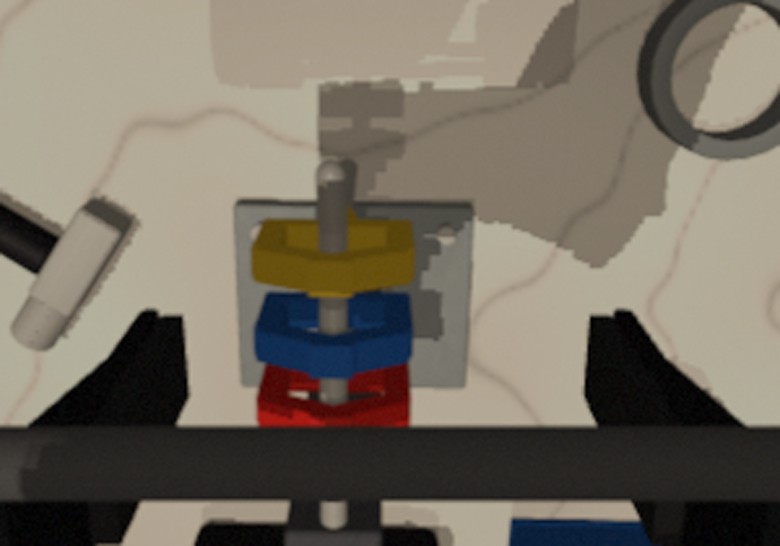

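The loop sides are at columns 253 and 413, so the centre is 333 against a predicted 340: y is about -0.2044. The fingers are centred at column 386. I'll shift sideways, descend, and close gently.

play_rows:
  targets:
    - {"claw": 0,"linear": [0,0.07,-0.33],"rotation": [0.004,0.006,0.002]}
    - {"claw": 0,"linear": [0,0.07,-0.33],"rotation": [0,0,0]}
    - {"claw": 0,"linear": [0.4,0,0],"rotation": [0,0,0]}
    - {"claw": 0,"linear": [0.4,0,0],"rotation": [0,0,0]}
    - {"claw": 0,"linear": [0.4,0,0],"rotation": [0,0,0]}
    - {"claw": 0,"linear": [0.4,0,0],"rotation": [0,0,0]}
    - {"claw": 0,"linear": [0.3,0,0],"rotation": [0,0,0]}
    - {"claw": 0,"linear": [0,0,0],"rotation": [0,0,0]}

```text
time: 4.67
position: [0.5614, -0.2069, 0.185]
tool_rot: [-1.233, 1.194, 1.226]
ft_force: [-0.1, -0.1, 0.6]
grip_width: 1.002
```

```bash
python3 - <<'E'
from h import *
s=show(); im=get_image("wrist"); cv2.imwrite("pics/w3.png",im)
cv2.imwrite("pics/w3b.png",cv2.resize(im[120:330,130:430],None,fx=2.6,fy=2.6,interpolation=cv2.INTER_CUBIC))
goto([.5600,-.2044,.1875],181.9)
E
```

```text
t 4.67 pos [ 0.5614 -0.2069  0.185 ] F [-0.13 -0.06  0.57] w 1.002
tool axes(cols)
 [[ 0.004 -1.    -0.029]
 [-0.002 -0.029  1.   ]
 [-1.    -0.004 -0.002]]
turn [-0.0029 -0.0015  0.0026]
shift now [-0.08  0.06  0.1 ] shift after turn [-0.08  0.06  0.1 ]
```

```bash
cat >> h.py <<'E'
def ext_col(im,h,roi=(0,420,200,360)):
    """column extents of a colour per row (full image px); h=(lo,hi) hue"""
    a=cv2.cvtColor(im,cv2.COLOR_BGR2HSV)[roi[0]:roi[1],roi[2]:roi[3]]
    m=((a[...,0]>=h[0])&(a[...,0]<=h[1])&(a[...,1]>150)&(a[...,2]>40))
    return [(r+roi[0],np.flatnonzero(m[r]).min()+roi[2],np.flatnonzero(m[r]).max()+roi[2]) for r in range(len(m)) if m[r].sum()>8]
E
python3 - <<'E'
from h import *
im=cv2.imread("pics/w3.png")
print("yel",ext_col(im,(20,32))[::3]);print("blu",ext_col(im,(100,125))[::3])
s=get_state();print(proj("wrist",s['position'],s),proj("wrist",s['position']+[-.005,0,.023],s))
# finger inner edges: dark pixels along row
g=im.max(2)
for r in (240,260,270): 
    d=np.flatnonzero(g[r,150:410]<45)+150; print(r,[x for x in d if x<279][-1:],[x for x in d if x>330][:1])
E
```

```text
yel [(231, np.int64(249), np.int64(317)), (234, np.int64(248), np.int64(318)), (237, np.int64(248), np.int64(319)), (240, np.int64(247), np.int64(320)), (243, np.int64(246), np.int64(321)), (246, np.int64(245), np.int64(322)), (249, np.int64(245), np.int64(322)), (252, np.int64(245), np.int64(322)), (255, np.int64(245), np.int64(322)), (258, np.int64(245), np.int64(322)), (261, np.int64(246), np.int64(322)), (264, np.int64(247), np.int64(321)), (267, np.int64(259), np.int64(310)), (270, np.int64(272), np.int64(296)), (273, np.int64(276), np.int64(290)), (346, np.int64(261), np.int64(357)), (350, np.int64(263), np.int64(353)), (354, np.int64(257), np.int64(345)), (357, np.int64(253), np.int64(355))]
blu [(268, np.int64(249), np.int64(316)), (271, np.int64(249), np.int64(316)), (274, np.int64(248), np.int64(317)), (277, np.int64(248), np.int64(318)), (280, np.int64(247), np.int64(319)), (283, np.int64(247), np.int64(319))]
[[279.43635466 232.60268269]] [[279.76349789 239.64302772]]
240 [np.int64(189)] [np.int64(367)]
260 [np.int64(200)] [np.int64(356)]
270 [np.int64(201)] [np.int64(355)]
```

play_rows:
  targets:
    - {"claw": 0,"linear": [-0.08,0.05,0.13],"rotation": [0,0,0]}
    - {"claw": 0,"linear": [0,0,0],"rotation": [0,0,0]}
    - {"claw": 1,"linear": [0,0,0],"rotation": [0,0,0]}
    - {"claw": 1,"linear": [0,0,0],"rotation": [0,0,0]}
    - {"claw": 1,"linear": [0,0,0],"rotation": [0,0,0]}
    - {"claw": 1,"linear": [0,0,0],"rotation": [0,0,0]}
    - {"claw": 1,"linear": [0,0,0],"rotation": [0,0,0]}
    - {"claw": 1,"linear": [0,0,0],"rotation": [0,0,0]}
  newtons: 5

```text
time: 5.38
position: [0.5617, -0.2033, 0.1901]
tool_rot: [-1.237, 1.191, 1.224]
ft_force: [-0.3, 0.2, 0.1]
grip_width: 0.635
```

play_rows:
  targets:
    - {"claw": 1,"linear": [0,0,0],"rotation": [0,0,0]}
    - {"claw": 1,"linear": [0,0,0],"rotation": [0,0,0]}
    - {"claw": 1,"linear": [0,0,0],"rotation": [0,0,0]}
    - {"claw": 1,"linear": [0,0,0],"rotation": [0,0,0]}
  newtons: 5

```text
time: 5.72
position: [0.5617, -0.2034, 0.1902]
tool_rot: [-1.237, 1.191, 1.223]
ft_force: [0.3, 0.2, 0.3]
grip_width: 0.323
```

play_rows:
  targets:
    - {"claw": 1,"linear": [0,0,0],"rotation": [0,0,0]}
    - {"claw": 1,"linear": [0,0,0],"rotation": [0,0,0]}
    - {"claw": 1,"linear": [0,0,0],"rotation": [0,0,0]}
  newtons: 25

```text
time: 5.97
position: [0.5619, -0.2037, 0.1906]
tool_rot: [-1.237, 1.191, 1.223]
ft_force: [-0.7, 0.8, 2.2]
grip_width: 0.121
```

```bash
python3 - <<'E'
from h import *
s=show(); im=get_image("wrist"); cv2.imwrite("pics/w4.png",im); b=get_image("side");cv2.imwrite("pics/s4.png",b)
a=cv2.resize(im[130:330,180:380],(500,500),interpolation=cv2.INTER_CUBIC)
b=cv2.resize(b[180:300,285:355],(292,500),interpolation=cv2.INTER_CUBIC)
cv2.imwrite("pics/m4.png",np.hstack([a,b]))
E
```

```text
t 5.97 pos [ 0.5619 -0.2037  0.1906] F [-0.72  0.84  2.16] w 0.121
tool axes(cols)
 [[ 0.009 -1.    -0.029]
 [-0.003 -0.029  1.   ]
 [-1.    -0.009 -0.003]]
```

View pics/m4.png

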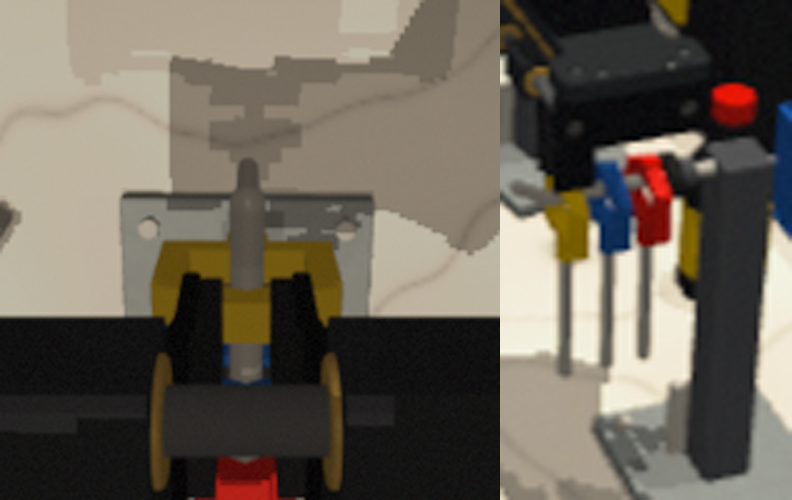

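The fingers closed behind the yellow loop, around the rod, instead of pinching it. My x for the keys must be off, so I'll check the projections.

```bash
python3 - <<'E'
from h import *
import pickle
s=pickle.load(open("pics/w2.pkl","rb"))
im=cv2.imread("pics/w2.png")
e=ext_col(im,(20,32));print("w2 yel rows",e[0],e[-1]);
e=[x for x in e if x[0]<300];print(e[0],e[len(e)//2],e[-1])
for n,h in(("blue",(100,125)),):
    b=[x for x in ext_col(im,h) if x[0]<300];print(n,b[0],b[-1])
for x0 in (.5605,.5565):
  print(x0,"front bottom,front ridge,back ridge",[np.round(proj("wrist",[x0+dx,-.204,.2104+dz],s)[0],1) for dx,dz in((-.005,-.018),(-.005,.023),(.005,.023),(-.005,-.01))])
im=cv2.imread("pics/w4.png");e=[x for x in ext_col(im,(20,32)) if x[0]<300];print("now",e[0],e[-1])
st=get_state()
for x0 in (.56,.55,.545,.54):
  print(x0,[np.round(proj("wrist",[x0+dx,-.204,.2104+dz],st)[0],1) for dx,dz in((-.005,-.018),(-.005,.023),(.005,.023))])
E
```

```text
w2 yel rows (205, np.int64(232), np.int64(287)) (357, np.int64(268), np.int64(355))
(205, np.int64(232), np.int64(287)) (219, np.int64(227), np.int64(288)) (233, np.int64(249), np.int64(265))
blue (233, np.int64(233), np.int64(285)) (264, np.int64(250), np.int64(264))
0.5605 front bottom,front ridge,back ridge [array([259.5, 202.5]), array([256.7, 220.3]), array([256.4, 234.1]), array([259. , 205.5])]
0.5565 front bottom,front ridge,back ridge [array([259.6, 197.6]), array([256.8, 214.7]), array([256.5, 228.6]), array([259.1, 200.5])]
now (227, np.int64(245), np.int64(311)) (266, np.int64(269), np.int64(287))
0.56 [array([279.3, 224.1]), array([279.3, 251.7]), array([278.8, 268.1])]
0.55 [array([279.8, 209.9]), array([279.9, 234.6]), array([279.3, 251.7])]
0.545 [array([280. , 202.6]), array([280.2, 225.9]), array([279.6, 243.2])]
0.54 [array([280.3, 195.2]), array([280.5, 217. ]), array([279.9, 234.6])]
```

```bash
python3 - <<'E'
from h import *
s=get_state();P=s['position'];M=R.from_rotvec(s['tool_rot']).as_matrix()
f=lambda p:(proj("side",p)[0]-[285,180])*[292/70,500/120]+[500,0]
for b in (0,.02,.03,.04): print(b,"side crop",np.round(f(P-M[:,0]*b)))
print("yel top/bottom side",f([.5605,-.204,.2334]),f([.5605,-.204,.192]),f([.5605,-.204,.102]))
H=np.linalg.inv(np.array(C['wrist']['hand_eye']))
for x in (0,-.02,-.03,-.04,-.05):
    print(x,[np.round((K("wrist")@(q:=H[:3]@[x,y,z,1])/q[2])[:2],0) for y,z in ((0.0095,-.0435),(-.0095,-.0435),(.0095,-.00525))])
# start image check: fingers in wrist0 & s4 dark column
im=cv2.imread("pics/w3.png").max(2)
for r in range(226,262,4): d=np.flatnonzero(im[r,100:460]<40)+100; print(r,d[d<279][:1],d[d<279][-1:],d[d>330][:1],d[d>330][-1:])
E
```

```text
0 side crop [563. 235.]
0.02 side crop [563. 203.]
0.03 side crop [564. 187.]
0.04 side crop [564. 171.]
yel top/bottom side [562.33087635 167.33448183] [560.63354317 233.22448943] [557.150446   368.43736489]
0 [array([214., 219.]), array([216., 245.]), array([272., 219.])]
-0.02 [array([208., 231.]), array([210., 259.]), array([271., 231.])]
-0.03 [array([204., 237.]), array([207., 267.]), array([271., 237.])]
-0.04 [array([200., 244.]), array([203., 275.]), array([270., 244.])]
-0.05 [array([196., 252.]), array([199., 285.]), array([270., 253.])]
226 [120] [154] [] []
230 [127] [152] [] []
234 [134] [149] [] []
238 [140] [147] [] []
242 [183] [199] [357] [373]
246 [180] [199] [357] [376]
250 [177] [200] [357] [379]
254 [174] [200] [356] [382]
258 [100] [200] [356] [459]
```

```bash
python3 - <<'E'
from h import *
s=get_state();P=s['position'];M=R.from_rotvec(s['tool_rot']).as_matrix()
im=cv2.imread("pics/s4.png");k=4;o=np.array([250,90])
a=cv2.resize(im[90:240,250:400],None,fx=k,fy=k,interpolation=cv2.INTER_CUBIC)
for b,col in((.070,(0,255,255)),(.107,(0,255,0))):
    q=[P+M@[-b,y,z] for y,z in((.0375,-.095),(-.0375,-.095),(-.0375,.095))]
    u=((proj("side",q)-o)*k).astype(int);cv2.polylines(a,[u.reshape(-1,1,2)],False,col,1);print(b,u.tolist())
w=cv2.imread("pics/w3.png")[190:270,170:390]
a=np.hstack([a,np.zeros((600,200,3),np.uint8)]);w=cv2.resize(w,(198,72));a[:72,602:800]=w
cv2.imwrite("pics/m5.png",a)
E
```

```text
0.07 [[198, 580], [336, 553], [204, 389]]
0.107 [[199, 516], [340, 490], [205, 332]]
```

View pics/m5.png

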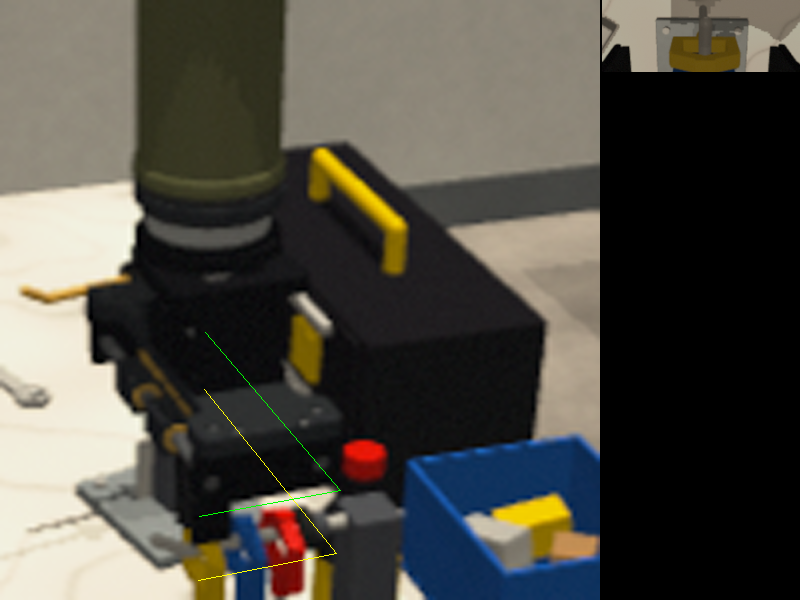

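The side view has finger tips and body about 37 mm behind the reported TCP: the green 107 mm outline roughly fits the body's lower edge, while the yellow 70 mm one does not. That explains the miss, with the tips riding over the roof of the loop. I'll allow for it from here: real tip = reported TCP + 37 mm back, and real grasp point about 56 mm back.

play_rows:
  targets:
    - {"claw": 0.15,"linear": [-0.3,0,0],"rotation": [0,0,0]}
    - {"claw": 0.15,"linear": [-0.3,0,0],"rotation": [0,0,0]}
    - {"claw": 0.15,"linear": [0,0,0],"rotation": [0,0.005,0]}
    - {"claw": 0.15,"linear": [0,0,0],"rotation": [0,0,0]}
    - {"claw": 0.15,"linear": [0,0,0],"rotation": [0,0,0]}
    - {"claw": 0.15,"linear": [0,0,0],"rotation": [0,0,0]}
    - {"claw": 0.15,"linear": [0,0,0],"rotation": [0,0,0]}
    - {"claw": 0.15,"linear": [0,0,0],"rotation": [0,0,0]}
    - {"claw": 0.15,"linear": [0,0,0],"rotation": [0,0,0]}
    - {"claw": 0.15,"linear": [0,0,0],"rotation": [0,0,0]}
  newtons: 5

```text
time: 6.9
position: [0.5614, -0.2031, 0.2064]
tool_rot: [-1.243, 1.198, 1.22]
ft_force: [0.5, 0.4, -0.1]
grip_width: 0.789
```

```bash
cat >> h.py <<'E'
def state_axes(): return show()
E
python3 - <<'E'
from h import *
s=show();im=get_image("wrist");cv2.imwrite("pics/w5.png",im)
e=[x for x in ext_col(im,(20,32)) if x[0]<300];w=max(e,key=lambda x:x[2]-x[1]);print("yel",w,(w[1]+w[2])/2,"rows",e[0][0],e[-1][0])
for x0 in (.5605,.5575): print(x0,[np.round(proj("wrist",[x0+dx,-.204,.2104+dz],s)[0],1) for dx,dz in((-.005,-.018),(.005,.023))])
g=im.max(2)
for r in range(244,256,4): d=np.flatnonzero(g[r,100:460]<40)+100; print(r,d[d<260][-1:],d[d>300][:1])
goto([.5605,-.2036,.150],181.8)
E
```

```text
t 6.90 pos [ 0.5614 -0.2031  0.2064] F [ 0.47  0.41 -0.08] w 0.789
tool axes(cols)
 [[ 0.008 -1.    -0.03 ]
 [-0.011 -0.03   0.999]
 [-1.    -0.008 -0.012]]
yel (231, np.int64(243), np.int64(312)) 277.5 rows 218 253
0.5605 [array([278.6, 217.2]), array([277.4, 256.3])]
0.5575 [array([278.7, 213.3]), array([277.6, 251.8])]
244 [216] [340]
248 [216] [340]
252 [216] [340]
turn [-0.0012 -0.0075  0.0048]
shift now [2.26 0.05 0.01] shift after turn [ 2.26  0.04 -0.02]
```

play_rows:
  targets:
    - {"claw": 0.15,"linear": [0.3,0.06,0],"rotation": [0,-0.0075,0.005]}
    - {"claw": 0.15,"linear": [0.5,0,0],"rotation": [0,0,0]}
    - {"claw": 0.15,"linear": [0.5,0,0],"rotation": [0,0,0]}
    - {"claw": 0.15,"linear": [0.5,0,0],"rotation": [0,0,0]}
    - {"claw": 0.15,"linear": [0.4,0,0],"rotation": [0,0,0]}
    - {"claw": 0.15,"linear": [0,0,0],"rotation": [0,0,0]}
  newtons: 5

```text
time: 7.45
position: [0.5586, -0.2034, 0.1442]
tool_rot: [-1.227, 1.197, 1.234]
ft_force: [-0.9, -0.1, 0.2]
grip_width: 0.85
```

play_rows:
  targets:
    - {"claw": 1,"linear": [0,0,0],"rotation": [0,0,0]}
    - {"claw": 1,"linear": [0,0,0],"rotation": [0,0,0]}
    - {"claw": 1,"linear": [0,0,0],"rotation": [0,0,0]}
    - {"claw": 1,"linear": [0,0,0],"rotation": [0,0,0]}
    - {"claw": 1,"linear": [0,0,0],"rotation": [0,0,0]}
    - {"claw": 1,"linear": [0,0,0],"rotation": [0,0,0]}
    - {"claw": 1,"linear": [0,0,0],"rotation": [0,0,0]}
  newtons: 5

```text
time: 8.03
position: [0.5588, -0.2036, 0.1442]
tool_rot: [-1.228, 1.197, 1.233]
ft_force: [0.5, 0.3, -1.4]
grip_width: 0.53
```

play_rows:
  targets:
    - {"claw": 1,"linear": [0,0,0],"rotation": [0,0,0]}
    - {"claw": 1,"linear": [0,0,0],"rotation": [0,0,0]}
    - {"claw": 1,"linear": [-0.12,0,0],"rotation": [0,0,0]}
    - {"claw": 1,"linear": [-0.12,0,0],"rotation": [0,0,0]}
    - {"claw": 1,"linear": [0,0,0],"rotation": [0,0,0]}
  newtons: 25

```text
time: 8.45
position: [0.5586, -0.2034, 0.1507]
tool_rot: [-1.227, 1.197, 1.234]
ft_force: [-0.2, 0.5, -1.5]
grip_width: 0.526
```

play_rows:
  targets:
    - {"claw": 1,"linear": [-0.08,0.3,0],"rotation": [0,0,0]}
    - {"claw": 1,"linear": [-0.1,0.2,0],"rotation": [0,0,0]}
    - {"claw": 1,"linear": [-0.08,0.2,0],"rotation": [0,0,0]}
    - {"claw": 1,"linear": [-0.06,0.2,0],"rotation": [0,0,0]}
    - {"claw": 1,"linear": [0,0.4,0],"rotation": [0,0,0]}
    - {"claw": 1,"linear": [0,0.8,0],"rotation": [0,0,0]}
    - {"claw": 1,"linear": [0,0.8,0],"rotation": [0,0,0]}

```text
time: 9.03
position: [0.4834, -0.2051, 0.1598]
tool_rot: [-1.231, 1.196, 1.234]
ft_force: [-0.3, 0.4, -1.9]
grip_width: 0.524
```

```bash
python3 - <<'E'
from h import *
s=show()
# spare: post axis, yaw, hook height
a=np.radians(13);post=np.array([.6705,.1768]);ax=np.array([np.cos(a),np.sin(a)])
# tip check
print("tip pred",post-.127*ax)
for u,z in ((160,.150),(100,.150)):
    p=post-u/1000*ax; print(u,p); goto([p[0],p[1],z],193)
E
```

```text
t 9.03 pos [ 0.4834 -0.2051  0.1598] F [-0.26  0.41 -1.85] w 0.524
tool axes(cols)
 [[-0.003 -1.    -0.031]
 [ 0.    -0.031  1.   ]
 [-1.     0.003  0.   ]]
tip pred [0.546755   0.14823122]
160 [0.51460079 0.14080783]
turn [-0.1246  0.0003 -0.0019]
shift now [ 0.39 -1.68 13.79] shift after turn [ 0.39 -4.33 13.2 ]
100 [0.57306299 0.15430489]
turn [-0.1246  0.0003 -0.0019]
shift now [ 0.38 -4.03 14.26] shift after turn [ 0.39 -6.73 13.2 ]
```

play_rows:
  targets:
    - {"claw": 1,"linear": [0,0,1],"rotation": [-0.0625,0,0]}
    - {"claw": 1,"linear": [0,0,1],"rotation": [-0.0625,0,0]}
    - {"claw": 1,"linear": [0,-0.35,1],"rotation": [0,0,0]}
    - {"claw": 1,"linear": [0,-0.35,1],"rotation": [0,0,0]}
    - {"claw": 1,"linear": [0,-0.35,1],"rotation": [0,0,0]}
    - {"claw": 1,"linear": [0,-0.35,1],"rotation": [0,0,0]}
    - {"claw": 1,"linear": [0,-0.35,1],"rotation": [0,0,0]}
    - {"claw": 1,"linear": [0,-0.35,1],"rotation": [0,0,0]}
    - {"claw": 1,"linear": [0,-0.35,1],"rotation": [0,0,0]}
    - {"claw": 1,"linear": [0,-0.35,1],"rotation": [0,0,0]}

```text
time: 9.87
position: [0.4896, 0.0522, 0.1616]
tool_rot: [-1.365, 1.1, 1.365]
ft_force: [0.1, -0.4, -2.2]
grip_width: 0.525
```

play_rows:
  targets:
    - {"claw": 1,"linear": [0,-0.35,1],"rotation": [0,0,0]}
    - {"claw": 1,"linear": [0,-0.35,1],"rotation": [0,0,0]}
    - {"claw": 1,"linear": [0,-0.35,1],"rotation": [0,0,0]}
    - {"claw": 1,"linear": [0.1,0,0],"rotation": [0,0,0]}
    - {"claw": 1,"linear": [0,0,0],"rotation": [0,0,0]}

```text
time: 10.28
position: [0.4956, 0.1397, 0.1596]
tool_rot: [-1.371, 1.093, 1.371]
ft_force: [0.7, 0.2, -1.8]
grip_width: 0.522
```

```bash
python3 - <<'E'
from h import *
s=show(); im=get_image("wrist"); b=get_image("side"); cv2.imwrite("pics/w6.png",im);cv2.imwrite("pics/s6.png",b)
a=cv2.resize(im[150:330,180:380],(500,450),interpolation=cv2.INTER_CUBIC)
b=cv2.resize(b[130:270,240:330],(289,450),interpolation=cv2.INTER_CUBIC)
cv2.imwrite("pics/m6.png",np.hstack([a,b]))
t=np.radians(13);ax=np.array([np.cos(t),np.sin(t)])
for u in (150,100): p=np.array([.6705,.1768])-u/1000*ax; goto([p[0],p[1],.1467],193)
for z in(.209,.214): print(z,[np.round((proj("wrist",np.r_[np.array([.6705,.1768])-u*ax,z+dz],s)[0]-[180,150])*2.5) for u,dz in((.127,.01),(.110,0),(.05,0))])
E
```

```text
t 10.28 pos [0.4956 0.1397 0.1596] F [ 0.69  0.23 -1.8 ] w 0.522
tool axes(cols)
 [[ 0.001 -0.975 -0.221]
 [ 0.002 -0.221  0.975]
 [-1.    -0.002  0.002]]
turn [-0.0034  0.0016  0.0017]
shift now [ 0.54 -1.14 -0.11] shift after turn [ 0.54 -1.14 -0.12]
turn [-0.0034  0.0016  0.0017]
shift now [ 0.55 -3.14 -0.1 ] shift after turn [ 0.54 -3.14 -0.12]
0.209 [array([236., 531.]), array([237., 556.]), array([238., 739.])]
0.214 [array([235., 549.]), array([236., 573.]), array([238., 760.])]
```

View pics/m6.png

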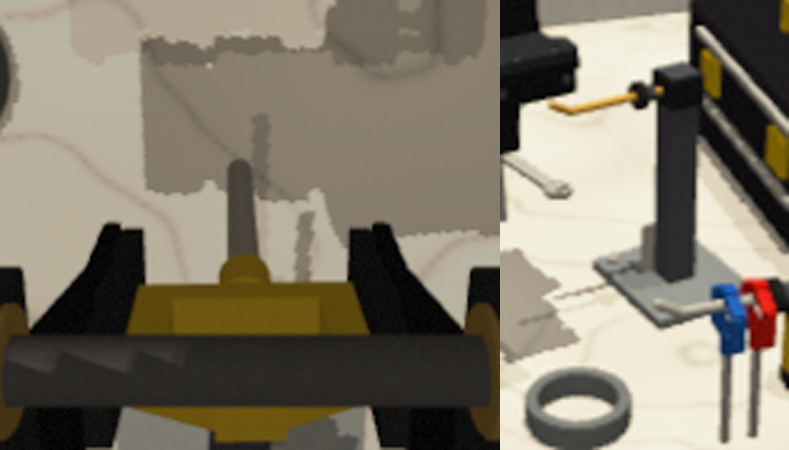

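The wrist view has the yellow key well centred between the fingers with its shank down, but the bar hides the spare hook. The side view shows the spare hook clear, tip at (553,103) and collar at (640,95) in the crop. I'll use the full hook's known height to take out the side camera's bias.

```bash
python3 - <<'E'
from h import *
from scipy.optimize import brentq
def zof(xy,v): return brentq(lambda z:proj("side",[*xy,z])[0,1]-v,0.1,.3)
ax=lambda d:np.array([np.cos(np.radians(d)),np.sin(np.radians(d))])
F=np.array([.6605,-.2005]);S=np.array([.6705,.1768])
print("full tip",zof(F-.129*ax(1.8),140+254/3-.33),"collar",zof(F-.049*ax(1.8),140+245/3-.33))
print("spare tip",zof(S-.129*ax(13),140+69/3-.33),zof(S-.129*ax(13),130+103/3.214-.33),"collar",zof(S-.049*ax(13),140+59/3-.33),zof(S-.049*ax(13),130+95/3.214-.33))
print("u pix check spare tip",proj("side",[*(S-.129*ax(13)),.218])[0],(256,162.4), "full",proj("side",[*(F-.129*ax(1.8)),.23])[0],(289.3,224.3))
# post heights: carriage top/ post foot
s=get_state();P=np.array(s['position']);print("shank end pred",(proj("wrist",P+[0,0,.0662-.108],s)-[180,150])*2.5,"at",P+[0,0,.0662-.108])
E
```

```text
full tip 0.22812314556154234 collar 0.2202104001123572
spare tip 0.2171813202851417 0.22008823705748315 collar 0.20936707766749227 0.209706457115733
u pix check spare tip [253.64626389 162.4018873 ] (256, 162.4) full [287.42374932 223.60568544] (289.3, 224.3)
shank end pred [[247.41748844 156.98552686]] at [0.49592858 0.13950153 0.11833794]
```

play_rows:
  targets:
    - {"claw": 1,"linear": [0.23,-0.5,-0.06],"rotation": [-0.003,0.0015,0.0015]}
    - {"claw": 1,"linear": [0.23,-0.5,-0.06],"rotation": [0,0,0]}
    - {"claw": 1,"linear": [0,-0.4,0],"rotation": [0,0,0]}
    - {"claw": 1,"linear": [0,0,0],"rotation": [0,0,0]}

```text
time: 10.72
position: [0.5317, 0.1391, 0.15]
tool_rot: [-1.371, 1.096, 1.368]
ft_force: [0.7, 0.7, -1.1]
grip_width: 0.527
```

```bash
python3 - <<'E'
from h import *
show()
t=np.radians(13);ax=np.array([np.cos(t),np.sin(t)])
for u,z in ((120,.148),(112,.144),(100,.141)): p=np.array([.6705,.1768])-u/1000*ax; print(u);goto([p[0],p[1],z],193)
E
```

```text
t 10.72 pos [0.5317 0.1391 0.15  ] F [ 0.67  0.72 -1.14] w 0.527
tool axes(cols)
 [[ 0.002 -0.976 -0.218]
 [-0.    -0.218  0.976]
 [-1.    -0.002 -0.001]]
120
turn [-0.0043 -0.0005  0.0013]
shift now [ 0.08 -0.95  0.23] shift after turn [ 0.08 -0.95  0.22]
112
turn [-0.0043 -0.0005  0.0013]
shift now [ 0.24 -1.27  0.23] shift after turn [ 0.24 -1.27  0.22]
100
turn [-0.0043 -0.0005  0.0013]
shift now [ 0.36 -1.75  0.23] shift after turn [ 0.36 -1.75  0.22]
```

play_rows:
  targets:
    - {"claw": 1,"linear": [0.06,0,0.22],"rotation": [-0.004,0,0]}
    - {"claw": 1,"linear": [0,-0.32,0],"rotation": [0,0,0]}
    - {"claw": 1,"linear": [0,-0.32,0],"rotation": [0,0,0]}
    - {"claw": 1,"linear": [0,-0.32,0],"rotation": [0,0,0]}
    - {"claw": 1,"linear": [0,0,0],"rotation": [0,0,0]}

```text
time: 11.13
position: [0.5555, 0.1486, 0.1497]
tool_rot: [-1.374, 1.093, 1.37]
ft_force: [-0.4, 0.5, -1.3]
grip_width: 0.528
```

play_rows:
  targets:
    - {"claw": 1,"linear": [0.17,-0.25,0],"rotation": [0,0,0]}
    - {"claw": 1,"linear": [0.08,-0.25,0],"rotation": [0,0,0]}
    - {"claw": 1,"linear": [0.05,-0.25,0],"rotation": [0,0,0]}
    - {"claw": 1,"linear": [0,0,0],"rotation": [0,0,0]}

```text
time: 11.47
position: [0.576, 0.1535, 0.1415]
tool_rot: [-1.374, 1.093, 1.37]
ft_force: [-0.2, -0.6, -0.3]
grip_width: 0.524
```

```bash
python3 - <<'E'
from h import *
s=show(); b=get_image("side"); cv2.imwrite("pics/s7.png",b)
t=np.radians(13);ax=np.array([np.cos(t),np.sin(t)])
p=np.array([.6705,.1768])
d=p-np.array(s['position'][:2]);print("u",d@ax,"lat",d@[-ax[1],ax[0]])
E
```

```text
t 11.47 pos [0.576  0.1535 0.1415] F [-0.19 -0.6  -0.29] w 0.524
tool axes(cols)
 [[ 0.003 -0.975 -0.222]
 [-0.    -0.222  0.975]
 [-1.    -0.003 -0.001]]
u 0.0973229537353509 lat 0.0014426233750453286
```

play_rows:
  targets:
    - {"claw": 1,"linear": [0.1,0,-0.04],"rotation": [0,0,0]}
    - {"claw": 1,"linear": [0.06,0,0],"rotation": [0,0,0]}
    - {"claw": 1,"linear": [0,0,0],"rotation": [0,0,0]}

```text
time: 11.77
position: [0.5753, 0.1521, 0.1368]
tool_rot: [-1.373, 1.095, 1.371]
ft_force: [-0.2, -0.4, -1.2]
grip_width: 0.524
```

play_rows:
  targets:
    - {"claw": 1,"linear": [0.05,0,0],"rotation": [0,0,0]}
    - {"claw": 1,"linear": [0.04,0,0],"rotation": [0,0,0]}
    - {"claw": 1,"linear": [0,0,0],"rotation": [0,0,0]}

```text
time: 12.02
position: [0.5747, 0.1519, 0.1344]
tool_rot: [-1.373, 1.095, 1.371]
ft_force: [-0.1, -0.6, -0.7]
grip_width: 0.529
```

play_rows:
  targets:
    - {"claw": 1,"linear": [0.04,0,0],"rotation": [0,0,0]}
    - {"claw": 1,"linear": [0,0,0],"rotation": [0,0,0]}
    - {"claw": 1,"linear": [0,0,0],"rotation": [0,0,0]}

```text
time: 12.27
position: [0.5749, 0.152, 0.1339]
tool_rot: [-1.373, 1.094, 1.371]
ft_force: [0.3, 0.4, -0.9]
grip_width: 0.521
```

play_rows:
  targets:
    - {"claw": 1,"linear": [0.04,0,0],"rotation": [0,0,0]}
    - {"claw": 1,"linear": [0,0,0],"rotation": [0,0,0]}
    - {"claw": 1,"linear": [0,0,0],"rotation": [0,0,0]}

```text
time: 12.52
position: [0.575, 0.1522, 0.1335]
tool_rot: [-1.373, 1.093, 1.37]
ft_force: [-0.7, 0.1, -0.4]
grip_width: 0.52
```

play_rows:
  targets:
    - {"claw": 1,"linear": [0.05,0,0],"rotation": [0,0,0]}
    - {"claw": 1,"linear": [0.04,0,0],"rotation": [0,0,0]}

```text
time: 12.68
position: [0.5752, 0.1524, 0.1319]
tool_rot: [-1.373, 1.092, 1.37]
ft_force: [-1.1, -0.9, 2.6]
grip_width: 0.525
```

play_rows:
  targets:
    - {"claw": 1,"linear": [0.05,0,0],"rotation": [0,0,0]}
    - {"claw": 1,"linear": [0.04,0,0],"rotation": [0,0,0]}

```text
time: 12.85
position: [0.5754, 0.1525, 0.1308]
tool_rot: [-1.373, 1.091, 1.37]
ft_force: [-2.2, -0.9, 5.3]
grip_width: 0.528
```

play_rows:
  targets:
    - {"claw": 1,"linear": [-0.08,0,0],"rotation": [0,0,0]}
    - {"claw": 1,"linear": [-0.07,0,0.05],"rotation": [0,0,0]}
    - {"claw": 1,"linear": [0,-0.3,0],"rotation": [0,0,0]}
    - {"claw": 1,"linear": [0,-0.3,0],"rotation": [0,0,0]}
    - {"claw": 1,"linear": [0,-0.3,0],"rotation": [0,0,0]}
    - {"claw": 1,"linear": [0,-0.3,0],"rotation": [0,0,0]}
    - {"claw": 1,"linear": [0,-0.2,0],"rotation": [0,0,0]}
    - {"claw": 1,"linear": [0,0,0],"rotation": [0,0,0]}

```text
time: 13.52
position: [0.6129, 0.1618, 0.1329]
tool_rot: [-1.374, 1.094, 1.37]
ft_force: [-1.3, -0.3, 2.8]
grip_width: 0.517
```

```bash
cat >> h.py <<'E'
def spare():
    s=show();t=np.radians(13);ax=np.array([np.cos(t),np.sin(t)]);d=np.array([.6705,.1768])-np.array(s['position'][:2])
    F=np.array(s['ft_force']);print("u %.4f lat %.4f"%(d@ax,d@[-ax[1],ax[0]]),"F out %.2f lat %.2f z %.2f"%(-F[:2]@ax,F[:2]@[-ax[1],ax[0]],F[2]));return s
E
python3 -c "
from h import *
spare()"
```

```text
t 13.52 pos [0.6129 0.1618 0.1329] F [-1.31 -0.27  2.81] w 0.517
tool axes(cols)
 [[ 0.002 -0.975 -0.222]
 [-0.    -0.222  0.975]
 [-1.    -0.002 -0.001]]
u 0.0595 lat 0.0016 F out 1.33 lat 0.03 z 2.81
```

play_rows:
  targets:
    - {"claw": 1,"linear": [-0.05,0,0],"rotation": [0,0,0]}
    - {"claw": 1,"linear": [-0.01,-0.15,0],"rotation": [0,0,0]}
    - {"claw": 1,"linear": [-0.01,-0.12,0],"rotation": [0,0,0]}
    - {"claw": 1,"linear": [0,0,0],"rotation": [0,0,0]}

```text
time: 13.85
position: [0.6204, 0.1637, 0.1338]
tool_rot: [-1.374, 1.094, 1.371]
ft_force: [1.1, 0.4, -1.0]
grip_width: 0.525
```

play_rows:
  targets:
    - {"claw": 1,"linear": [0,-0.05,0],"rotation": [0,0,0]}
    - {"claw": 1,"linear": [0,-0.05,0],"rotation": [0,0,0]}

```text
time: 14.02
position: [0.6226, 0.1642, 0.1336]
tool_rot: [-1.373, 1.095, 1.371]
ft_force: [-0.1, -0.1, -0.8]
grip_width: 0.527
```

```bash
python3 -c "
from h import *
spare()"
```

```text
t 14.02 pos [0.6226 0.1642 0.1336] F [-0.09 -0.11 -0.82] w 0.527
tool axes(cols)
 [[ 0.001 -0.975 -0.222]
 [-0.001 -0.222  0.975]
 [-1.    -0.001 -0.001]]
u 0.0495 lat 0.0015 F out 0.12 lat -0.09 z -0.82
```

Not at the collar yet. I'll go on in small steps.

play_rows:
  targets:
    - {"claw": 1,"linear": [-0.02,-0.06,0],"rotation": [0,0,0]}
    - {"claw": 1,"linear": [0,-0.06,0],"rotation": [0,0,0]}

```text
time: 14.18
position: [0.6248, 0.1646, 0.1338]
tool_rot: [-1.373, 1.096, 1.372]
ft_force: [-3.2, -0.8, 0.1]
grip_width: 0.525
```

play_rows:
  targets:
    - {"claw": 1,"linear": [0,-0.05,0],"rotation": [0,0,0]}
    - {"claw": 1,"linear": [0,-0.05,0],"rotation": [0,0,0]}

```text
time: 14.35
position: [0.6256, 0.1648, 0.1336]
tool_rot: [-1.371, 1.1, 1.375]
ft_force: [-4.3, -1.1, 1.6]
grip_width: 0.523
```

play_rows:
  targets:
    - {"claw": 1,"linear": [0,0.05,0],"rotation": [0,0,0]}
    - {"claw": 1,"linear": [0,0,0],"rotation": [0,0,0]}

```text
time: 14.52
position: [0.6242, 0.1646, 0.1337]
tool_rot: [-1.371, 1.1, 1.376]
ft_force: [-1.1, -0.6, -0.5]
grip_width: 0.522
```

```bash
python3 -c "
from h import *
spare()"
```

```text
t 14.52 pos [0.6242 0.1646 0.1337] F [-1.09 -0.64 -0.53] w 0.522
tool axes(cols)
 [[-0.005 -0.975 -0.222]
 [-0.002 -0.222  0.975]
 [-1.     0.005 -0.001]]
u 0.0478 lat 0.0015 F out 1.21 lat -0.38 z -0.53
```

play_rows:
  targets:
    - {"claw": 1,"linear": [0.02,0,0],"rotation": [0,0,0]}
    - {"claw": 0.25,"linear": [0,0,0],"rotation": [0,0,0]}
    - {"claw": 0.25,"linear": [0,0,0],"rotation": [0,0,0]}
    - {"claw": 0.25,"linear": [0,0,0],"rotation": [0,0,0]}
    - {"claw": 0.25,"linear": [0,0,0],"rotation": [0,0,0]}
    - {"claw": 0.25,"linear": [0,0,0],"rotation": [0,0,0]}

```text
time: 15.02
position: [0.6274, 0.1655, 0.1348]
tool_rot: [-1.374, 1.093, 1.37]
ft_force: [-0.2, -0.2, 0.7]
grip_width: 0.736
```

```bash
python3 - <<'E'
from h import *
s=spare();im=get_image("wrist");b=get_image("side");cv2.imwrite("pics/w8.png",im);cv2.imwrite("pics/s8.png",b)
e=[x for x in ext_col(im,(20,32)) if x[0]<300];print("yel",e[0],e[-1] if e else 0,max(e,key=lambda x:x[2]-x[1]))
E
```

```text
t 15.02 pos [0.6274 0.1655 0.1348] F [-0.25 -0.22  0.7 ] w 0.736
tool axes(cols)
 [[ 0.003 -0.975 -0.222]
 [ 0.    -0.222  0.975]
 [-1.    -0.003 -0.   ]]
u 0.0445 lat 0.0013 F out 0.29 lat -0.16 z 0.70
yel (255, np.int64(261), np.int64(319)) (283, np.int64(229), np.int64(327)) (279, np.int64(229), np.int64(327))
```

play_rows:
  targets:
    - {"claw": 0.25,"linear": [-0.8,0,0],"rotation": [0,0,0]}
    - {"claw": 0.2,"linear": [-1,0,0],"rotation": [0,0,0]}
    - {"claw": 0.2,"linear": [-1,0,0],"rotation": [0,0,0]}
    - {"claw": 0.2,"linear": [-1,0,0],"rotation": [0,0,0]}

```text
time: 15.45
position: [0.6228, 0.1645, 0.2248]
tool_rot: [-1.369, 1.106, 1.38]
ft_force: [0.2, -0.2, -1.0]
grip_width: 0.795
```

```bash
python3 - <<'E'
from h import *
s=spare();b=get_image("side");cv2.imwrite("pics/s9.png",b);im=get_image("wrist");cv2.imwrite("pics/w9.png",im)
t=np.radians(13);ax=np.array([np.cos(t),np.sin(t)]);S=np.array([.6705,.1768])
for nm,h,o in(("spare yel",(20,32),(140,220,262,315)),("full blue",(100,125),(190,300,295,330)),("full red",(0,6),(190,300,300,335))):
    hsv=cv2.cvtColor(b,cv2.COLOR_BGR2HSV)[o[0]:o[1],o[2]:o[3]];m=(hsv[...,0]>=h[0])&(hsv[...,0]<=h[1])&(hsv[...,1]>150)&(hsv[...,2]>60)
    y,x=np.nonzero(m);print(nm,m.sum(),"u",x.min()+o[2],x.max()+o[2],"v",y.min()+o[0],y.max()+o[0])
    cnt=[(r+o[0],np.flatnonzero(m[r]).min()+o[2],np.flatnonzero(m[r]).max()+o[2]) for r in range(len(m)) if m[r].any()];print(cnt[::4])
def box(c,yaw,z0):
    a=np.radians(yaw);X=np.array([np.cos(a),np.sin(a)]);Y=np.array([-X[1],X[0]])
    return [np.r_[c+X*dx+Y*dy,z0+dz] for dx in(-.005,.005) for dy in(-.023,.023) for dz in(-.018,.010)]
for u in(.05,.055,.06): q=proj("side",box(S-u*ax,13,.1995));print(u,q.min(0),q.max(0))
F=np.array([.6605,-.2005]);a=np.radians(1.8);X=np.array([np.cos(a),np.sin(a)])
for u in(.052,.076): q=proj("side",box(F-u*X,1.8,.2104));print("full",u,q.min(0),q.max(0))
E
```

```text
t 15.45 pos [0.6228 0.1645 0.2248] F [ 0.2  -0.25 -0.96] w 0.795
tool axes(cols)
 [[-0.011 -0.975 -0.222]
 [-0.005 -0.222  0.975]
 [-1.     0.012 -0.002]]
u 0.0493 lat 0.0013 F out -0.14 lat -0.29 z -0.96
spare yel 195 u 275 308 v 145 173
[(145, np.int64(303), np.int64(304)), (149, np.int64(302), np.int64(307)), (153, np.int64(303), np.int64(308)), (157, np.int64(277), np.int64(308)), (161, np.int64(276), np.int64(285)), (165, np.int64(276), np.int64(284)), (169, np.int64(279), np.int64(284)), (173, np.int64(280), np.int64(280))]
full blue 143 u 306 315 v 219 239
[(219, np.int64(307), np.int64(312)), (223, np.int64(310), np.int64(313)), (227, np.int64(308), np.int64(315)), (231, np.int64(308), np.int64(315)), (235, np.int64(309), np.int64(315)), (239, np.int64(309), np.int64(313))]
full red 154 u 315 326 v 217 238
[(217, np.int64(317), np.int64(322)), (221, np.int64(319), np.int64(324)), (225, np.int64(318), np.int64(326)), (229, np.int64(318), np.int64(325)), (233, np.int64(318), np.int64(325)), (237, np.int64(318), np.int64(324))]
0.05 [272.89343836 156.12537132] [283.90782005 171.64915128]
0.055 [271.37792769 156.47511516] [282.37742996 172.02898133]
0.06 [269.85779069 156.82592339] [280.84226927 172.40998749]
full 0.052 [313.52446798 216.08972943] [326.0257714  237.75327425]
full 0.076 [303.76225463 217.82145172] [315.90899212 239.6614942 ]
```

play_rows:
  targets:
    - {"claw": 0.2,"linear": [-0.8,0.8,-0.8],"rotation": [0,0.008,0]}
    - {"claw": 0.2,"linear": [0,1,-0.8],"rotation": [0,0,0]}
    - {"claw": 0.2,"linear": [0,0.5,0],"rotation": [0,0,0]}
    - {"claw": 0.2,"linear": [0,0,0],"rotation": [0,0,0]}

```text
time: 15.88
position: [0.5781, 0.113, 0.2493]
tool_rot: [-1.385, 1.104, 1.368]
ft_force: [0.6, -0.4, 0.5]
grip_width: 0.797
```

```bash
python3 - <<'E'
from h import *
s=spare();im=get_image("wrist");cv2.imwrite("pics/w10.png",im);import pickle;pickle.dump(s,open("pics/w10.pkl","wb"))
t=np.radians(13);ax=np.array([np.cos(t),np.sin(t)]);S=np.array([.6705,.1768])
c=proj("wrist",np.r_[S-.06*ax,.21],s)[0].astype(int);print(c);x0,y0=max(c[0]-75,0),max(c[1]-60,0)
cv2.imwrite("pics/m10.png",cv2.resize(im[y0:y0+120,x0:x0+150],None,fx=5,fy=5,interpolation=cv2.INTER_CUBIC))
for u,z in((.127,.219),(.055,.232),(.045,.232),(.045,.222),(.05,.209)):print(u,z,(proj("wrist",np.r_[S-u*ax,z],s)[0]-[x0,y0])*5)
E
```

```text
t 15.88 pos [0.5781 0.113  0.2493] F [ 0.57 -0.4   0.5 ] w 0.797
tool axes(cols)
 [[ 0.001 -0.974 -0.225]
 [-0.014 -0.225  0.974]
 [-1.     0.002 -0.014]]
u 0.1044 lat 0.0414 F out -0.47 lat -0.52 z 0.50
[329 264]
0.127 0.219 [405.67846996 -71.78676339]
0.055 0.232 [394.15201577 399.70842546]
0.045 0.232 [390.88196084 455.94280928]
0.045 0.222 [381.70122744 420.94070723]
0.05 0.209 [372.12147491 353.0717094 ]
```

View pics/m10.png

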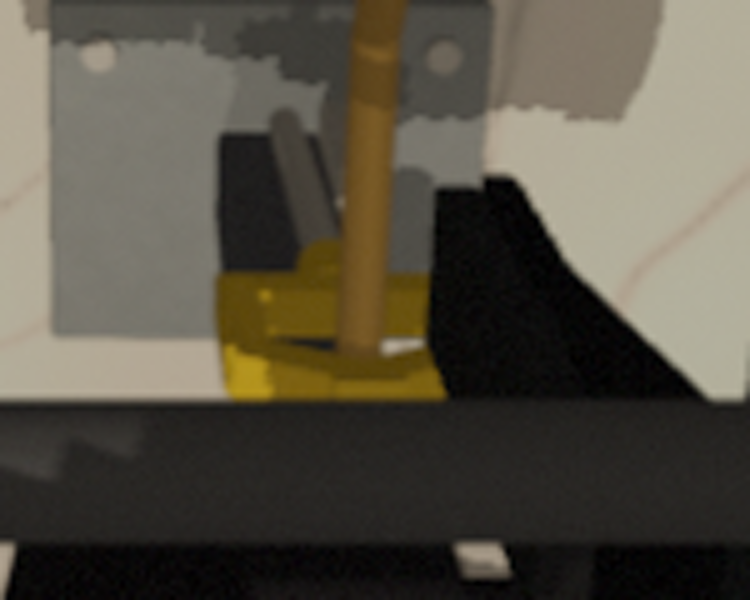

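The yellow key hangs square on the brass hook, but the bar hides the collar. I'll back off further and read the pixels along the rod.

play_rows:
  targets:
    - {"claw": 0.2,"linear": [0,1,0.5],"rotation": [0,0,0]}
    - {"claw": 0.2,"linear": [0,1,0.4],"rotation": [0,0,0]}
    - {"claw": 0.2,"linear": [0,0,0],"rotation": [0,0,0]}

```text
time: 16.18
position: [0.5249, 0.1238, 0.2454]
tool_rot: [-1.385, 1.109, 1.367]
ft_force: [1.1, 0.5, -0.0]
grip_width: 0.8
```

```bash
python3 - <<'E'
from h import *
s=spare();im=get_image("wrist");cv2.imwrite("pics/w11.png",im);import pickle;pickle.dump(s,open("pics/w11.pkl","wb"))
t=np.radians(13);ax=np.array([np.cos(t),np.sin(t)]);S=np.array([.6705,.1768])
for u,z in((.127,.219),(.110,.209),(.055,.232),(.045,.232),(.045,.222),(.045,.209)):print(u,z,proj("wrist",np.r_[S-u*ax,z],s)[0])
c=int(proj("wrist",np.r_[S-.05*ax,.225],s)[0][0])
for r in range(180,270,2): print(r,*[tuple(int(v) for v in im[r,k]) for k in range(c-6,c+7,3)])
E
```

```text
t 16.18 pos [0.5249 0.1238 0.2454] F [ 1.12  0.48 -0.01] w 0.8
tool axes(cols)
 [[-0.001 -0.975 -0.223]
 [-0.017 -0.223  0.975]
 [-1.     0.005 -0.017]]
u 0.1537 lat 0.0189 F out -1.19 lat 0.21 z -0.01
0.127 0.219 [303.89627325 251.96208408]
0.11 0.209 [302.69424805 265.42578704]
0.055 0.232 [302.90764527 340.20733983]
0.045 0.232 [302.64685229 350.3680774 ]
0.045 0.222 [301.96425681 341.70719508]
0.045 0.209 [301.14652382 331.33166608]
180 (94, 107, 118) (79, 92, 102) (83, 96, 105) (100, 115, 126) (99, 114, 126)
182 (93, 107, 117) (77, 89, 97) (80, 92, 101) (99, 114, 126) (99, 115, 126)
184 (95, 111, 120) (75, 86, 96) (78, 90, 99) (99, 115, 125) (100, 115, 126)
186 (98, 113, 124) (79, 91, 100) (77, 88, 97) (97, 111, 122) (98, 114, 124)
188 (98, 113, 123) (79, 91, 100) (78, 89, 99) (89, 102, 112) (99, 113, 123)
190 (97, 113, 123) (79, 92, 102) (84, 97, 106) (94, 109, 119) (89, 102, 113)
192 (98, 112, 123) (80, 91, 101) (87, 100, 110) (98, 112, 123) (91, 104, 115)
194 (98, 114, 124) (80, 92, 101) (80, 92, 102) (98, 112, 123) (97, 111, 122)
196 (97, 113, 122) (79, 91, 100) (86, 98, 108
[... 2065 characters left out ...]
0 (51, 57, 58) (49, 56, 57) (46, 55, 61) (52, 57, 59) (52, 58, 58)
252 (72, 78, 80) (30, 59, 77) (25, 62, 85) (41, 57, 67) (51, 56, 58)
254 (82, 93, 97) (29, 69, 94) (29, 75, 101) (25, 62, 86) (53, 58, 60)
256 (76, 88, 95) (31, 76, 103) (34, 84, 115) (32, 74, 99) (52, 58, 59)
258 (74, 87, 94) (34, 78, 104) (35, 84, 114) (30, 73, 98) (53, 57, 58)
260 (71, 85, 94) (27, 72, 100) (32, 78, 106) (28, 68, 92) (52, 57, 59)
262 (46, 63, 76) (31, 73, 99) (32, 77, 104) (28, 66, 89) (53, 57, 59)
264 (27, 49, 65) (31, 74, 100) (31, 77, 105) (33, 65, 86) (54, 60, 62)
266 (29, 53, 70) (32, 74, 100) (32, 77, 104) (37, 65, 85) (60, 67, 70)
268 (32, 59, 79) (30, 73, 99) (32, 76, 104) (39, 65, 82) (58, 66, 68)
```

```bash
python3 - <<'E'
from h import *
im=cv2.imread("pics/w9.png")
s=dict(position=[.6228,.1645,.2248],tool_rot=[-1.369,1.106,1.380])
t=np.radians(13);ax=np.array([np.cos(t),np.sin(t)]);S=np.array([.6705,.1768])
for u,z in((.127,.219),(.110,.209),(.055,.232),(.045,.232),(.045,.222),(.045,.209),(.035,.222),(.018,.224)):print(u,z,proj("wrist",np.r_[S-u*ax,z],s)[0])
c=proj("wrist",np.r_[S-.05*ax,.225],s)[0].astype(int);print(c)
x0,y0=c[0]-65,c[1]-65
cv2.imwrite("pics/m9.png",cv2.resize(im[y0:y0+110,x0:x0+130],None,fx=5,fy=5,interpolation=cv2.INTER_CUBIC));print(x0,y0)
for r in range(c[1]-40,c[1]+40,2): print(r,*[tuple(int(v) for v in im[r,k]) for k in (c[0]-8,c[0],c[0]+8)])
E
```

```text
0.127 0.219 [281.06533625 113.4806753 ]
0.11 0.209 [280.94908349 139.67323241]
0.055 0.232 [281.18985431 228.6985398 ]
0.045 0.232 [281.18487299 242.88783707]
0.045 0.222 [281.07189605 237.05904756]
0.045 0.209 [280.93907754 230.20657784]
0.035 0.222 [281.06871109 250.34256059]
0.018 0.224 [281.08445541 273.54426954]
[281 231]
216 166
191 (46, 87, 113) (48, 110, 145) (60, 66, 70)
193 (38, 68, 88) (37, 87, 118) (60, 66, 70)
195 (36, 65, 83) (30, 73, 99) (60, 66, 69)
197 (31, 60, 79) (33, 74, 101) (49, 53, 56)
199 (31, 59, 77) (31, 73, 100) (37, 41, 44)
201 (28, 60, 80) (31, 73, 100) (37, 38, 40)
203 (22, 64, 87) (31, 73, 99) (33, 35, 37)
205 (24, 67, 89) (32, 74, 100) (24, 54, 68)
207 (22, 67, 90) (32, 74, 100) (10, 77, 99)
209 (23, 71, 94) (31, 73, 100) (15, 89, 114)
211 (25, 73, 98) (33, 74, 100) (16, 90, 114)
213 (22, 73, 98) (31, 73, 100) (17, 90, 115)
215 (25, 75, 100) (32, 74, 101) (15, 86, 112)
217 (19, 75, 98) (27, 73, 99) (13, 77, 98)
219 (14, 75, 96) (18, 75, 97) (12, 77, 99)
221 (15, 81, 105) (14, 81, 104) (11, 86, 110)
223 (16, 89, 113) (16, 89, 113) (15, 87, 111)
225 (16,
[... 278 characters left out ...]
16) (18, 20, 21) (14, 14, 14)
239 (10, 14, 15) (13, 17, 16) (17, 19, 20)
241 (12, 16, 15) (17, 18, 19) (14, 18, 17)
243 (12, 15, 17) (10, 17, 18) (21, 22, 22)
245 (34, 37, 38) (32, 33, 36) (28, 28, 29)
247 (40, 42, 43) (41, 42, 44) (28, 27, 29)
249 (41, 44, 43) (40, 42, 43) (26, 27, 28)
251 (41, 43, 43) (42, 42, 45) (29, 29, 31)
253 (38, 42, 44) (41, 46, 50) (21, 25, 26)
255 (25, 51, 68) (38, 78, 105) (5, 5, 8)
257 (20, 51, 71) (36, 86, 116) (10, 6, 7)
259 (22, 51, 72) (36, 87, 116) (10, 9, 10)
261 (16, 35, 49) (33, 74, 99) (10, 10, 11)
263 (12, 11, 14) (14, 29, 42) (8, 6, 11)
265 (9, 6, 10) (9, 8, 7) (10, 10, 9)
267 (8, 8, 9) (11, 9, 10) (12, 12, 15)
269 (7, 7, 10) (12, 12, 13) (13, 12, 12)
```

View pics/m9.png

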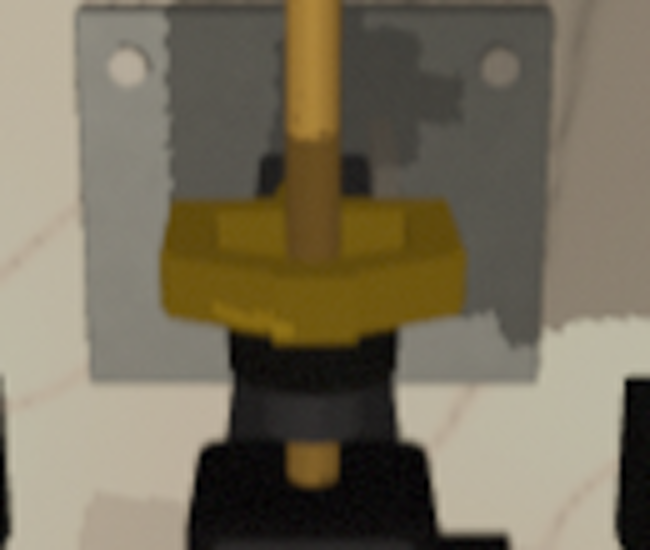

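The yellow key hangs square on the hook, but its back ridge is at row 234 where about 244 was expected. The collar is visible behind it, so the gap is about 6 mm: the collar spring pushed the key back out on release. I'll push it in with part-closed fingers in front of the loop, then ease off slowly.

play_rows:
  targets:
    - {"claw": 0.6,"linear": [0,-0.5,0.38],"rotation": [0,0.003,0.01]}
    - {"claw": 0.6,"linear": [0,-0.8,0.38],"rotation": [0,0,0]}
    - {"claw": 0.6,"linear": [0,-0.8,0],"rotation": [0,0,0]}
    - {"claw": 0.6,"linear": [0,-0.6,0],"rotation": [0,0,0]}
    - {"claw": 0.6,"linear": [0,0,0],"rotation": [0,0,0]}
    - {"claw": 0.6,"linear": [0,0,0],"rotation": [0,0,0]}

```text
time: 16.73
position: [0.5966, 0.1603, 0.2406]
tool_rot: [-1.387, 1.124, 1.374]
ft_force: [-0.3, 0.7, 0.4]
grip_width: 0.443
```

```bash
python3 - <<'E'
from h import *
s=spare();t=np.radians(13);ax=np.array([np.cos(t),np.sin(t)]);p=np.array([.6705,.1768])-.085*ax
goto([*p,.137],193)
im=get_image("wrist");cv2.imwrite("pics/w12.png",im)
for u,z in((.127,.219),(.110,.209),(.062,.232),(.052,.232)):print(u,z,proj("wrist",np.r_[np.array([.6705,.1768])-u*ax,z],s)[0])
g=im.max(2)
for r in (250,256): d=np.flatnonzero(g[r,150:410]<32)+150; print(r,d[d<265][-1:],d[d>295][:1])
c=280
for r in range(130,270,4): print(r,*[tuple(int(v) for v in im[r,k]) for k in (c-20,c,c+6)])
E
```

```text
t 16.73 pos [0.5966 0.1603 0.2406] F [-0.3   0.71  0.37] w 0.443
tool axes(cols)
 [[-0.012 -0.974 -0.225]
 [-0.027 -0.225  0.974]
 [-1.     0.018 -0.024]]
u 0.0757 lat -0.0005 F out 0.13 lat 0.76 z 0.37
turn [ 0.0001 -0.0152 -0.0113]
shift now [4.15 0.3  0.08] shift after turn [ 4.14  0.37 -0.02]
0.127 0.219 [279.28436803 152.88125269]
0.11 0.209 [279.5121009  174.19804645]
0.062 0.232 [278.74783818 246.35579657]
0.052 0.232 [278.72838277 259.08447701]
250 [241] [315]
256 [242] [314]
130 (149, 167, 180) (150, 169, 181) (138, 156, 168)
134 (148, 167, 180) (150, 170, 182) (151, 170, 182)
138 (148, 168, 180) (150, 169, 182) (151, 170, 183)
142 (147, 167, 180) (149, 168, 182) (151, 170, 182)
146 (148, 167, 179) (149, 168, 182) (150, 169, 181)
150 (147, 165, 177) (149, 168, 182) (150, 170, 182)
154 (143, 161, 174) (65, 106, 133) (151, 169, 182)
158 (139, 158, 171) (50, 113, 148) (153, 172, 184)
162 (149, 168, 181) (45, 102, 136) (150, 169, 182)
166 (100, 115, 125) (43, 102, 135) (93, 107, 117)
170 (106, 121, 131) (45, 103, 136) (92, 106, 116)
174 (108, 122, 134) (44, 103, 136) (93, 106, 1
[... 370 characters left out ...]
0)
210 (82, 89, 92) (31, 75, 101) (64, 70, 71)
214 (81, 89, 91) (32, 76, 101) (63, 70, 71)
218 (120, 130, 133) (32, 74, 100) (31, 32, 32)
222 (123, 135, 137) (33, 80, 109) (33, 33, 35)
226 (123, 134, 135) (33, 74, 101) (32, 32, 34)
230 (123, 134, 136) (35, 76, 102) (32, 32, 33)
234 (89, 112, 121) (39, 89, 119) (26, 48, 58)
238 (15, 86, 111) (38, 88, 118) (17, 90, 115)
242 (16, 85, 109) (36, 87, 117) (16, 92, 117)
246 (18, 86, 109) (38, 87, 116) (16, 92, 116)
250 (17, 93, 120) (14, 76, 97) (12, 76, 98)
254 (22, 108, 137) (24, 112, 142) (20, 108, 136)
258 (20, 107, 136) (22, 114, 142) (22, 108, 136)
262 (143, 164, 176) (25, 114, 143) (17, 103, 130)
266 (155, 174, 186) (17, 22, 25) (19, 23, 24)
```

play_rows:
  targets:
    - {"claw": 0.6,"linear": [0,0.37,0],"rotation": [0,-0.015,-0.011]}
    - {"claw": 0.6,"linear": [0.8,0,0],"rotation": [0,0,0]}
    - {"claw": 0.6,"linear": [0.9,0,0],"rotation": [0,0,0]}
    - {"claw": 0.6,"linear": [0.9,0,0],"rotation": [0,0,0]}
    - {"claw": 0.6,"linear": [0.9,0,0],"rotation": [0,0,0]}
    - {"claw": 0.6,"linear": [0.5,0,0],"rotation": [0,0,0]}
    - {"claw": 0.6,"linear": [0,0,0],"rotation": [0,0,0]}

```text
time: 17.37
position: [0.5859, 0.1562, 0.1385]
tool_rot: [-1.374, 1.09, 1.371]
ft_force: [-1.1, -1.0, 0.4]
grip_width: 0.401
```

```bash
python3 -c "
from h import *
spare()"
```

```text
t 17.37 pos [0.5859 0.1562 0.1385] F [-1.14 -0.95  0.42] w 0.401
tool axes(cols)
 [[ 0.003 -0.975 -0.224]
 [ 0.002 -0.224  0.975]
 [-1.    -0.004  0.001]]
u 0.0870 lat 0.0010 F out 1.33 lat -0.67 z 0.42
```

play_rows:
  targets:
    - {"claw": 0.6,"linear": [0,-0.4,0],"rotation": [0,0,0]}
    - {"claw": 0.6,"linear": [0,-0.2,0],"rotation": [0,0,0]}
    - {"claw": 0.6,"linear": [0,-0.12,0],"rotation": [0,0,0]}
    - {"claw": 0.6,"linear": [0,-0.08,0],"rotation": [0,0,0]}

```text
time: 17.7
position: [0.6077, 0.1609, 0.1416]
tool_rot: [-1.374, 1.087, 1.369]
ft_force: [0.1, -0.1, 0.4]
grip_width: 0.401
```

play_rows:
  targets:
    - {"claw": 0.6,"linear": [0,-0.06,0],"rotation": [0,0,0]}
    - {"claw": 0.6,"linear": [0,-0.06,0],"rotation": [0,0,0]}

```text
time: 17.87
position: [0.6121, 0.1619, 0.1431]
tool_rot: [-1.375, 1.086, 1.368]
ft_force: [-2.4, -1.7, -1.7]
grip_width: 0.398
```

```bash
python3 -c "
from h import *
spare()"
```

```text
t 17.87 pos [0.6121 0.1619 0.1431] F [-2.45 -1.68 -1.75] w 0.398
tool axes(cols)
 [[ 0.008 -0.975 -0.223]
 [ 0.004 -0.223  0.975]
 [-1.    -0.009  0.002]]
u 0.0603 lat 0.0014 F out 2.77 lat -1.09 z -1.75
```

play_rows:
  targets:
    - {"claw": 0.6,"linear": [0,0,0],"rotation": [0,0,0]}
    - {"claw": 0.6,"linear": [0,0.02,0],"rotation": [0,0,0]}
    - {"claw": 0.6,"linear": [0,0.02,0],"rotation": [0,0,0]}
    - {"claw": 0.6,"linear": [0,0.02,0],"rotation": [0,0,0]}
    - {"claw": 0.6,"linear": [0,0.02,0],"rotation": [0,0,0]}

```text
time: 18.28
position: [0.6104, 0.1616, 0.1438]
tool_rot: [-1.375, 1.085, 1.367]
ft_force: [0.9, 0.8, 0.1]
grip_width: 0.404
```

play_rows:
  targets:
    - {"claw": 0.6,"linear": [0,0.02,0],"rotation": [0,0,0]}
    - {"claw": 0.6,"linear": [0,0.02,0],"rotation": [0,0,0]}
    - {"claw": 0.6,"linear": [0,0.02,0],"rotation": [0,0,0]}
    - {"claw": 0.6,"linear": [0,0.03,0],"rotation": [0,0,0]}

```text
time: 18.62
position: [0.6084, 0.1612, 0.1444]
tool_rot: [-1.375, 1.084, 1.366]
ft_force: [-0.5, -0.3, 0.4]
grip_width: 0.4
```

```bash
python3 -c "
from h import *
spare()"
```

```text
t 18.62 pos [0.6084 0.1612 0.1444] F [-0.47 -0.33  0.42] w 0.4
tool axes(cols)
 [[ 0.01  -0.975 -0.223]
 [ 0.005 -0.223  0.975]
 [-1.    -0.011  0.002]]
u 0.0641 lat 0.0013 F out 0.53 lat -0.22 z 0.42
```

play_rows:
  targets:
    - {"claw": 0.6,"linear": [0,0.2,0],"rotation": [0,0,0]}
    - {"claw": 0.6,"linear": [0,0.3,0],"rotation": [0,0,0]}
    - {"claw": 0.6,"linear": [-0.9,0,0],"rotation": [0,0,0]}
    - {"claw": 0.5,"linear": [-1,0,0],"rotation": [0,0,0]}
    - {"claw": 0.2,"linear": [-1,0,0],"rotation": [0,0,0]}
    - {"claw": 0.2,"linear": [-0.8,-0.2,0],"rotation": [0,0,0]}
    - {"claw": 0.2,"linear": [0,0,0],"rotation": [0,0,0]}

```text
time: 19.2
position: [0.5937, 0.1574, 0.2377]
tool_rot: [-1.373, 1.091, 1.372]
ft_force: [0.4, -0.2, 0.8]
grip_width: 0.621
```

```bash
python3 - <<'E'
from h import *
s=spare();t=np.radians(13);ax=np.array([np.cos(t),np.sin(t)])
im=get_image("wrist");s2=get_state();print(s2['position'])
cv2.imwrite("pics/w13.png",im);S=np.array([.6705,.1768])
for q in(s,s2): print([(u,z,np.round(proj("wrist",np.r_[S-u*ax,z],q)[0],1)) for u,z in((.127,.219),(.0537,.232),(.0437,.232),(.0437,.222))])
c=int(proj("wrist",np.r_[S-.05*ax,.225],s)[0][0])
for r in range(134,270,2):
  if r<160 or r>222: print(r,*[tuple(int(v) for v in im[r,k]) for k in (c-6,c,c+5)])
E
```

```text
t 19.20 pos [0.5937 0.1574 0.2377] F [ 0.39 -0.25  0.82] w 0.621
tool axes(cols)
 [[ 0.003 -0.975 -0.223]
 [ 0.002 -0.223  0.975]
 [-1.    -0.003  0.002]]
u 0.0792 lat 0.0016 F out -0.32 lat -0.33 z 0.82
[0.59272061 0.15707487 0.23587473]
[(0.127, 0.219, array([281.5, 158.1])), (0.0537, 0.232, array([281.5, 262.6])), (0.0437, 0.232, array([281.5, 275. ])), (0.0437, 0.222, array([281.3, 268.2]))]
[(0.127, 0.219, array([281.7, 160. ])), (0.0537, 0.232, array([281.7, 265.2])), (0.0437, 0.232, array([281.7, 277.6])), (0.0437, 0.222, array([281.5, 270.7]))]
134 (146, 165, 178) (148, 167, 180) (147, 166, 179)
136 (147, 165, 179) (148, 167, 179) (147, 166, 180)
138 (147, 166, 179) (147, 167, 179) (148, 166, 180)
140 (147, 166, 179) (148, 167, 179) (148, 167, 180)
142 (151, 169, 181) (150, 169, 180) (149, 167, 180)
144 (154, 174, 184) (162, 182, 188) (148, 167, 180)
146 (147, 165, 179) (148, 168, 180) (148, 166, 178)
148 (146, 165, 178) (148, 167, 180) (148, 167, 179)
150 (149, 168, 180) (148, 167, 180) (148, 168, 180)
152 (164, 183, 190) (163, 182, 189) (149, 168, 180)
154 (163, 183, 189) (
[... 487 characters left out ...]
89)
240 (35, 83, 112) (39, 90, 120) (16, 81, 104)
242 (36, 84, 112) (39, 90, 120) (17, 89, 114)
244 (34, 83, 112) (37, 89, 120) (15, 89, 114)
246 (35, 84, 112) (38, 89, 120) (18, 89, 114)
248 (36, 85, 113) (38, 90, 121) (16, 90, 114)
250 (31, 77, 105) (37, 87, 117) (18, 76, 97)
252 (26, 73, 97) (31, 75, 101) (21, 64, 81)
254 (15, 74, 97) (13, 75, 96) (11, 74, 96)
256 (12, 73, 95) (12, 74, 96) (7, 75, 98)
258 (23, 107, 134) (23, 106, 134) (22, 104, 131)
260 (22, 111, 140) (21, 111, 140) (20, 109, 138)
262 (23, 111, 140) (22, 112, 140) (23, 111, 139)
264 (21, 111, 139) (23, 112, 140) (23, 109, 137)
266 (25, 112, 140) (24, 111, 140) (19, 108, 136)
268 (22, 101, 128) (21, 107, 136) (17, 95, 122)
```

play_rows:
  targets:
    - {"claw": 0.2,"linear": [0.2,-0.6,0],"rotation": [0,0,0]}
    - {"claw": 0.2,"linear": [0.2,-0.6,0],"rotation": [0,0,0]}
    - {"claw": 0.2,"linear": [0,0,0],"rotation": [0,0,0]}
    - {"claw": 0.2,"linear": [0,0,0],"rotation": [0,0,0]}

```text
time: 19.58
position: [0.6191, 0.1631, 0.2225]
tool_rot: [-1.37, 1.096, 1.377]
ft_force: [-0.2, 0.0, -0.0]
grip_width: 0.797
```

```bash
python3 - <<'E'
from h import *
s=spare();t=np.radians(13);ax=np.array([np.cos(t),np.sin(t)])
im=get_image("wrist");s2=get_state();print(s2['position'])
cv2.imwrite("pics/w14.png",im);S=np.array([.6705,.1768])
for q in(s,s2): print([(u,z,np.round(proj("wrist",np.r_[S-u*ax,z],q)[0],1)) for u,z in((.127,.219),(.055,.232),(.045,.232),(.045,.222),(.035,.222),(.018,.209))])
c=int(proj("wrist",np.r_[S-.05*ax,.225],s)[0][0])
for r in range(205,272,1): print(r,*[tuple(int(v) for v in im[r,k]) for k in (c-8,c,)],end=" | ")
E
```

```text
t 19.58 pos [0.6191 0.1631 0.2225] F [-0.18  0.   -0.01] w 0.797
tool axes(cols)
 [[-0.004 -0.975 -0.223]
 [ 0.001 -0.223  0.975]
 [-1.     0.004  0.002]]
u 0.0532 lat 0.0018 F out 0.17 lat 0.04 z -0.01
[0.61875651 0.16313178 0.22211029]
[(0.127, 0.219, array([282., 120.])), (0.055, 0.232, array([282.1, 235.7])), (0.045, 0.232, array([282.1, 249.8])), (0.045, 0.222, array([281.8, 243.6])), (0.035, 0.222, array([281.8, 256.8])), (0.018, 0.209, array([281.5, 269.5]))]
[(0.127, 0.219, array([281.9, 120.6])), (0.055, 0.232, array([282. , 236.4])), (0.045, 0.232, array([281.9, 250.6])), (0.045, 0.222, array([281.7, 244.3])), (0.035, 0.222, array([281.7, 257.5])), (0.018, 0.209, array([281.4, 270.2]))]
205 (30, 42, 54) (32, 75, 101) | 206 (31, 43, 54) (30, 74, 102) | 207 (27, 41, 52) (30, 73, 101) | 208 (28, 42, 53) (29, 73, 100) | 209 (29, 43, 53) (31, 75, 102) | 210 (27, 41, 52) (31, 74, 101) | 211 (28, 43, 55) (31, 74, 101) | 212 (23, 55, 70) (33, 76, 102) | 213 (17, 66, 85) (32, 74, 101) | 214 (19, 70, 91) (32, 75, 102) | 215 (17, 69, 90) (33, 74, 101) | 216 (18, 70, 92) (33, 76, 101) 
[... 1111 characters left out ...]
14, 18, 19) (14, 15, 18) | 251 (16, 19, 21) (17, 22, 22) | 252 (13, 17, 17) (17, 20, 21) | 253 (18, 19, 22) (16, 20, 22) | 254 (16, 17, 20) (10, 16, 18) | 255 (17, 19, 20) (12, 19, 20) | 256 (15, 18, 21) (16, 18, 22) | 257 (24, 26, 29) (22, 24, 24) | 258 (37, 38, 40) (36, 37, 39) | 259 (40, 41, 43) (40, 43, 44) | 260 (38, 39, 41) (42, 43, 46) | 261 (41, 42, 44) (41, 42, 45) | 262 (39, 41, 42) (40, 42, 46) | 263 (38, 40, 41) (41, 42, 45) | 264 (38, 39, 40) (40, 42, 45) | 265 (42, 43, 45) (40, 40, 43) | 266 (34, 37, 40) (38, 41, 43) | 267 (20, 29, 40) (39, 68, 88) | 268 (12, 26, 38) (40, 87, 116) | 269 (13, 25, 35) (37, 88, 120) | 270 (6, 21, 32) (38, 90, 120) | 271 (8, 22, 32) (38, 89, 120) |
```

The dark collar shows directly behind the key's back ridge, with the same row spacing before and after the push. The absolute position puts the back face at about 44–45 mm out. The key took the push against the collar spring and stayed there on the slow back-off, so yellow is against the collar. Next is blue.

```bash
python3 - <<'E'
from h import *
goto([.5840,-.2028,.24],181.8)
E
```

```text
turn [ 0.1233  0.001  -0.0032]
shift now [ -0.72   4.62 -13.96] shift after turn [ -0.72   1.85 -14.59]
```

play_rows:
  targets:
    - {"claw": 0.2,"linear": [-0.6,0,0],"rotation": [0.0616,0,0]}
    - {"claw": 0.2,"linear": [-0.1,0,-0.5],"rotation": [0.0616,0,-0.003]}
    - {"claw": 0.2,"linear": [0,0.13,-1],"rotation": [0,0,0]}
    - {"claw": 0.2,"linear": [0,0.13,-1],"rotation": [0,0,0]}
    - {"claw": 0.2,"linear": [0,0.13,-1],"rotation": [0,0,0]}
    - {"claw": 0.2,"linear": [0,0.13,-1],"rotation": [0,0,0]}
    - {"claw": 0.2,"linear": [0,0.13,-1],"rotation": [0,0,0]}
    - {"claw": 0.2,"linear": [0,0.13,-1],"rotation": [0,0,0]}
    - {"claw": 0.2,"linear": [0,0.13,-1],"rotation": [0,0,0]}
    - {"claw": 0.2,"linear": [0,0.13,-1],"rotation": [0,0,0]}

```text
time: 20.47
position: [0.5878, -0.0487, 0.234]
tool_rot: [-1.226, 1.196, 1.25]
ft_force: [0.8, -0.3, 0.4]
grip_width: 0.8
```

play_rows:
  targets:
    - {"claw": 0.2,"linear": [0,0.13,-1],"rotation": [0,0,0]}
    - {"claw": 0.2,"linear": [0,0.13,-1],"rotation": [0,0,0]}
    - {"claw": 0.2,"linear": [0,0.13,-1],"rotation": [0,0,0]}
    - {"claw": 0.2,"linear": [0,0.13,-1],"rotation": [0,0,0]}
    - {"claw": 0.2,"linear": [0,0.13,-1],"rotation": [0,0,0]}
    - {"claw": 0.2,"linear": [0,0,0],"rotation": [0,0,0]}
    - {"claw": 0.2,"linear": [0,0,0],"rotation": [0,0,0]}

```text
time: 21.05
position: [0.5652, -0.1868, 0.2317]
tool_rot: [-1.214, 1.204, 1.247]
ft_force: [1.5, 1.1, -0.0]
grip_width: 0.798
```

```bash
cat >> h.py <<'E'
def look(h,fn,p,thr=32):
    s=show();im=get_image("wrist");cv2.imwrite(fn,im)
    e=[x for x in ext_col(im,h) if 190<x[0]<300];w=max(e,key=lambda x:x[2]-x[1]);print("loop",tuple(map(int,w)),"mid",(w[1]+w[2])/2,"rows",e[0][0],e[-1][0])
    print("expect",[np.round(proj("wrist",np.array(p)+d,s)[0],1) for d in([-.005,0,-.018],[.005,0,.023],[0,-.023,0],[0,.023,0])])
    g=im.max(2)
    for r in (246,252): d=np.flatnonzero(g[r,150:410]<thr)+150; print("fingers",r,d[d<240][-1:],d[d>320][:1])
    return s
E
python3 - <<'E'
from h import *
look((100,125),"pics/w15.png",[.5845,-.2028,.2104]);goto([.5840,-.2028,.1455],181.8)
E
```

```text
t 21.05 pos [ 0.5652 -0.1868  0.2317] F [ 1.47  1.05 -0.03] w 0.798
tool axes(cols)
 [[-0.019 -0.999 -0.027]
 [ 0.008 -0.027  1.   ]
 [-1.     0.019  0.008]]
loop (245, 225, 284) mid 254.5 rows 233 264
expect [array([258.6, 230.9]), array([255.5, 265.7]), array([227., 245.]), array([287.6, 246.3])]
fingers 246 [215] [341]
fingers 252 [215] [341]
turn [-0.0033  0.0045 -0.0122]
shift now [ 3.43 -0.82 -0.65] shift after turn [ 3.45 -0.75 -0.63]
```

play_rows:
  targets:
    - {"claw": 0.2,"linear": [0,-0.37,-0.34],"rotation": [-0.003,0.0045,-0.012]}
    - {"claw": 0.2,"linear": [0,-0.37,-0.34],"rotation": [0,0,0]}
    - {"claw": 0.2,"linear": [0.3,0,0],"rotation": [0,0,0]}
    - {"claw": 0.2,"linear": [0,0,0],"rotation": [0,0,0]}

```text
time: 21.43
position: [0.5858, -0.2008, 0.2233]
tool_rot: [-1.238, 1.187, 1.235]
ft_force: [0.4, 1.8, -0.4]
grip_width: 0.805
```

```bash
python3 - <<'E'
from h import *
look((100,125),"pics/w16.png",[.5845,-.2028,.2104]);goto([.5837,-.2038,.1455],181.8)
E
```

```text
t 21.43 pos [ 0.5858 -0.2008  0.2233] F [ 0.42  1.81 -0.35] w 0.805
tool axes(cols)
 [[ 0.004 -0.999 -0.038]
 [ 0.002 -0.038  0.999]
 [-1.    -0.004  0.001]]
loop (224, 243, 307) mid 275.0 rows 213 243
expect [array([276.9, 209.3]), array([276.2, 243.8]), array([244.4, 222.7]), array([308.6, 225. ])]
fingers 246 [215] [341]
fingers 252 [215] [341]
turn [0.0044 0.0008 0.0029]
shift now [ 3.14  0.12 -0.13] shift after turn [ 3.14  0.1  -0.13]
```

play_rows:
  targets:
    - {"claw": 0.2,"linear": [0.2,0.08,-0.09],"rotation": [0.004,0,0.003]}
    - {"claw": 0.2,"linear": [0.7,0,0],"rotation": [0,0,0]}
    - {"claw": 0.2,"linear": [0.7,0,0],"rotation": [0,0,0]}
    - {"claw": 0.2,"linear": [0.7,0,0],"rotation": [0,0,0]}
    - {"claw": 0.2,"linear": [0.55,0,0],"rotation": [0,0,0]}
    - {"claw": 0.2,"linear": [0.1,0,0],"rotation": [0,0,0]}
    - {"claw": 0.2,"linear": [0,0,0],"rotation": [0,0,0]}
  newtons: 5

```text
time: 22.07
position: [0.5841, -0.1985, 0.1468]
tool_rot: [-1.235, 1.189, 1.237]
ft_force: [-0.5, -0.4, 1.2]
grip_width: 0.801
```

play_rows:
  targets:
    - {"claw": 1,"linear": [0,0,0],"rotation": [0,0,0]}
    - {"claw": 1,"linear": [0,0,0],"rotation": [0,0,0]}
    - {"claw": 1,"linear": [0,0,0],"rotation": [0,0,0]}
    - {"claw": 1,"linear": [0,0,0],"rotation": [0,0,0]}
    - {"claw": 1,"linear": [0,0,0],"rotation": [0,0,0]}
    - {"claw": 1,"linear": [0,0,0],"rotation": [0,0,0]}
  newtons: 5

```text
time: 22.57
position: [0.5858, -0.1989, 0.1504]
tool_rot: [-1.239, 1.186, 1.234]
ft_force: [-0.0, 0.6, -0.4]
grip_width: 0.53
```

play_rows:
  targets:
    - {"claw": 1,"linear": [0,0,0],"rotation": [0,0,0]}
    - {"claw": 1,"linear": [0,0,0],"rotation": [0,0,0]}
    - {"claw": 1,"linear": [-0.12,0,0],"rotation": [0,0,0]}
    - {"claw": 1,"linear": [-0.12,0,0],"rotation": [0,0,0]}
    - {"claw": 1,"linear": [0,0,0],"rotation": [0,0,0]}
  newtons: 25

```text
time: 22.98
position: [0.5857, -0.1986, 0.1571]
tool_rot: [-1.238, 1.186, 1.234]
ft_force: [0.8, -0.8, -0.4]
grip_width: 0.522
```

play_rows:
  targets:
    - {"claw": 1,"linear": [0,0.2,-0.17],"rotation": [0,0,0]}
    - {"claw": 1,"linear": [0,0.5,0],"rotation": [0,0,0]}
    - {"claw": 1,"linear": [0,0.4,0],"rotation": [0,0,0]}
    - {"claw": 1,"linear": [0,0,0],"rotation": [0,0,0]}

```text
time: 23.32
position: [0.5568, -0.205, 0.1569]
tool_rot: [-1.239, 1.187, 1.234]
ft_force: [-0.2, -0.7, -0.9]
grip_width: 0.526
```

play_rows:
  targets:
    - {"claw": 1,"linear": [-0.1,0.18,0.04],"rotation": [0,0,0]}
    - {"claw": 1,"linear": [-0.1,0.2,0],"rotation": [0,0,0]}
    - {"claw": 1,"linear": [-0.08,0.2,0],"rotation": [0,0,0]}
    - {"claw": 1,"linear": [-0.04,0.2,0],"rotation": [0,0,0]}
    - {"claw": 1,"linear": [0,0.4,0],"rotation": [0,0,0]}
    - {"claw": 1,"linear": [0,0.8,0],"rotation": [0,0,0]}
    - {"claw": 1,"linear": [0,0.6,0.5],"rotation": [0,0,0]}

```text
time: 23.9
position: [0.4895, -0.1963, 0.1657]
tool_rot: [-1.241, 1.188, 1.23]
ft_force: [-0.4, 0.1, -0.4]
grip_width: 0.525
```

```bash
python3 - <<'E'
from h import *
s=show()
a=np.radians(13);post=np.array([.6705,.1768]);ax=np.array([np.cos(a),np.sin(a)])
p=post-.165*ax; goto([p[0],p[1],.157],193)
E
```

```text
t 23.90 pos [ 0.4895 -0.1963  0.1657] F [-0.36  0.06 -0.37] w 0.525
tool axes(cols)
 [[ 0.007 -0.999 -0.037]
 [-0.002 -0.037  0.999]
 [-1.    -0.007 -0.002]]
turn [-0.1211 -0.0019  0.0043]
shift now [ 0.33 -1.3  13.4 ] shift after turn [ 0.35 -3.81 12.91]
```

play_rows:
  targets:
    - {"claw": 1,"linear": [0,0,1],"rotation": [-0.0605,0,0.002]}
    - {"claw": 1,"linear": [0,0,1],"rotation": [-0.0605,0,0.002]}
    - {"claw": 1,"linear": [0,-0.3,1],"rotation": [0,0,0]}
    - {"claw": 1,"linear": [0,-0.3,1],"rotation": [0,0,0]}
    - {"claw": 1,"linear": [0,-0.3,1],"rotation": [0,0,0]}
    - {"claw": 1,"linear": [0,-0.3,1],"rotation": [0,0,0]}
    - {"claw": 1,"linear": [0,-0.3,1],"rotation": [0,0,0]}
    - {"claw": 1,"linear": [0,-0.3,1],"rotation": [0,0,0]}
    - {"claw": 1,"linear": [0,-0.3,1],"rotation": [0,0,0]}
    - {"claw": 1,"linear": [0,-0.3,1],"rotation": [0,0,0]}

```text
time: 24.73
position: [0.4883, 0.0634, 0.1667]
tool_rot: [-1.375, 1.097, 1.365]
ft_force: [0.3, 0.3, -1.3]
grip_width: 0.525
```

play_rows:
  targets:
    - {"claw": 1,"linear": [0,-0.3,1],"rotation": [0,0,0]}
    - {"claw": 1,"linear": [0.1,-0.3,1],"rotation": [0,0,0]}
    - {"claw": 1,"linear": [0.1,-0.3,0.6],"rotation": [0,0,0]}
    - {"claw": 1,"linear": [0,0,0],"rotation": [0,0,0]}
    - {"claw": 1,"linear": [0,0,0],"rotation": [0,0,0]}

```text
time: 25.15
position: [0.4929, 0.1407, 0.1619]
tool_rot: [-1.382, 1.089, 1.372]
ft_force: [-0.4, -0.5, -0.1]
grip_width: 0.525
```

```bash
python3 - <<'E'
from h import *
s=spare()
a=np.radians(13);post=np.array([.6705,.1768]);ax=np.array([np.cos(a),np.sin(a)])
for u,z in((.145,.154),(.12,.154),(.085,.146)): p=post-u*ax; print(u);goto([p[0],p[1],z],193)
im=get_image("wrist");e=[x for x in ext_col(im,(100,125)) if x[0]<300];w=max(e,key=lambda x:x[2]-x[1]);print("blue in grip",e[0],e[-1],w)
print([np.round(proj("wrist",np.array(s['position'])+[0,0,.0605]+d*np.r_[ax,0]+np.array([0,0,z]),s)[0],1) for d,z in((-.005,-.018),(.005,.023))])
E
```

```text
t 25.15 pos [0.4929 0.1407 0.1619] F [-0.37 -0.46 -0.11] w 0.525
tool axes(cols)
 [[ 0.006 -0.973 -0.229]
 [-0.002 -0.229  0.973]
 [-1.    -0.005 -0.004]]
u 0.1811 lat -0.0048 F out 0.46 lat -0.37 z -0.11
0.145
turn [ 0.0025 -0.0022  0.0031]
shift now [ 0.32 -1.44 -0.2 ] shift after turn [ 0.32 -1.45 -0.19]
0.12
turn [ 0.0025 -0.0022  0.0031]
shift now [ 0.33 -2.44 -0.2 ] shift after turn [ 0.32 -2.45 -0.19]
0.085
turn [ 0.0025 -0.0022  0.0031]
shift now [ 0.66 -3.84 -0.21] shift after turn [ 0.64 -3.85 -0.19]
blue in grip (247, np.int64(274), np.int64(284)) (283, np.int64(229), np.int64(325)) (282, np.int64(228), np.int64(326))
[array([279.3, 254.6]), array([279.2, 318.8])]
```

play_rows:
  targets:
    - {"claw": 1,"linear": [0.17,-0.5,-0.11],"rotation": [0.0025,-0.002,0.003]}
    - {"claw": 1,"linear": [0.17,-0.5,-0.11],"rotation": [0,0,0]}
    - {"claw": 1,"linear": [0,-0.4,0],"rotation": [0,0,0]}
    - {"claw": 1,"linear": [0,0,0],"rotation": [0,0,0]}

```text
time: 25.53
position: [0.529, 0.1376, 0.1546]
tool_rot: [-1.371, 1.097, 1.368]
ft_force: [0.6, 0.2, -0.5]
grip_width: 0.524
```

```bash
python3 -c "
from h import *
spare()"
```

```text
t 25.53 pos [0.529  0.1376 0.1546] F [ 0.58  0.15 -0.53] w 0.524
tool axes(cols)
 [[ 0.001 -0.976 -0.219]
 [-0.001 -0.219  0.976]
 [-1.    -0.001 -0.001]]
u 0.1467 lat 0.0064 F out -0.60 lat 0.02 z -0.53
```

play_rows:
  targets:
    - {"claw": 1,"linear": [0.06,0,0.21],"rotation": [-0.004,0,0]}
    - {"claw": 1,"linear": [0,-0.35,0],"rotation": [0,0,0]}
    - {"claw": 1,"linear": [0,-0.35,0],"rotation": [0,0,0]}
    - {"claw": 1,"linear": [0,-0.35,0],"rotation": [0,0,0]}
    - {"claw": 1,"linear": [0,0,0],"rotation": [0,0,0]}

```text
time: 25.95
position: [0.555, 0.1473, 0.154]
tool_rot: [-1.374, 1.095, 1.37]
ft_force: [-0.4, 0.2, -0.5]
grip_width: 0.521
```

```bash
python3 -c "
from h import *
spare()"
```

```text
t 25.95 pos [0.555  0.1473 0.154 ] F [-0.36  0.21 -0.54] w 0.521
tool axes(cols)
 [[ 0.002 -0.975 -0.222]
 [-0.001 -0.222  0.975]
 [-1.    -0.001 -0.002]]
u 0.1192 lat 0.0028 F out 0.30 lat 0.29 z -0.54
```

play_rows:
  targets:
    - {"claw": 1,"linear": [0.17,-0.28,0.05],"rotation": [0,0,0]}
    - {"claw": 1,"linear": [0.1,-0.28,0],"rotation": [0,0,0]}
    - {"claw": 1,"linear": [0.05,-0.28,0],"rotation": [0,0,0]}
    - {"claw": 1,"linear": [0,-0.28,0],"rotation": [0,0,0]}
    - {"claw": 1,"linear": [0,-0.2,0],"rotation": [0,0,0]}
    - {"claw": 1,"linear": [0.1,0,0],"rotation": [0,0,0]}
    - {"claw": 1,"linear": [0,0,0],"rotation": [0,0,0]}

```text
time: 26.53
position: [0.5907, 0.1572, 0.1415]
tool_rot: [-1.375, 1.096, 1.372]
ft_force: [0.4, -0.4, -0.7]
grip_width: 0.527
```

play_rows:
  targets:
    - {"claw": 1,"linear": [0.05,0,0],"rotation": [0,0,0]}
    - {"claw": 1,"linear": [0.05,0,0],"rotation": [0,0,0]}

```text
time: 26.7
position: [0.5906, 0.157, 0.1389]
tool_rot: [-1.374, 1.096, 1.372]
ft_force: [-0.3, -0.3, -1.0]
grip_width: 0.526
```

```bash
python3 -c "
from h import *
spare()"
```

```text
t 26.70 pos [0.5906 0.157  0.1389] F [-0.25 -0.28 -0.96] w 0.526
tool axes(cols)
 [[ 0.    -0.975 -0.223]
 [-0.002 -0.223  0.975]
 [-1.     0.    -0.002]]
u 0.0823 lat 0.0013 F out 0.31 lat -0.22 z -0.96
```

play_rows:
  targets:
    - {"claw": 1,"linear": [0.05,0,0],"rotation": [0,0,0]}
    - {"claw": 1,"linear": [0.02,0,0],"rotation": [0,0,0]}

```text
time: 26.87
position: [0.5902, 0.157, 0.137]
tool_rot: [-1.374, 1.096, 1.372]
ft_force: [0.7, 0.5, 0.0]
grip_width: 0.533
```

play_rows:
  targets:
    - {"claw": 1,"linear": [0.04,0,0],"rotation": [0,0,0]}
    - {"claw": 1,"linear": [0.02,0,0],"rotation": [0,0,0]}

```text
time: 27.03
position: [0.5904, 0.1571, 0.1364]
tool_rot: [-1.375, 1.095, 1.371]
ft_force: [-0.7, -0.3, 2.1]
grip_width: 0.521
```

play_rows:
  targets:
    - {"claw": 1,"linear": [-0.01,0,0],"rotation": [0,0,0]}
    - {"claw": 0.2,"linear": [0,0,0],"rotation": [0,0,0]}
    - {"claw": 0.2,"linear": [0,0,0],"rotation": [0,0,0]}
    - {"claw": 0.2,"linear": [0,0,0],"rotation": [0,0,0]}
    - {"claw": 0.2,"linear": [0,0,0],"rotation": [0,0,0]}
    - {"claw": 0.2,"linear": [-0.2,0,0],"rotation": [0,0,0]}
    - {"claw": 0.2,"linear": [-0.8,0,0],"rotation": [0,0,0]}
    - {"claw": 0.2,"linear": [-1,0,0],"rotation": [0,0,0]}
    - {"claw": 0.2,"linear": [-1,0,0],"rotation": [0,0,0]}
    - {"claw": 0.2,"linear": [-1,0,0],"rotation": [0,0,0]}

```text
time: 27.87
position: [0.5859, 0.156, 0.2342]
tool_rot: [-1.371, 1.107, 1.38]
ft_force: [0.5, 0.2, 0.1]
grip_width: 0.799
```

```bash
python3 - <<'E'
from h import *
s=spare();im=get_image("wrist");cv2.imwrite("pics/w17.png",im);b=get_image("side");cv2.imwrite("pics/s17.png",b)
t=np.radians(13);ax=np.array([np.cos(t),np.sin(t)]);S=np.array([.6705,.1768])
for n,h in(("blue",(100,125)),("yel",(20,32))):
    e=[x for x in ext_col(im,h) if x[0]<265]
    if e: print(n,tuple(map(int,e[0])),tuple(map(int,e[-1])))
for u in(.08,.085,.05): print(u,[np.round(proj("wrist",np.r_[S-(u+d)*ax,.1994+z],s)[0],1) for d,z in((.005,-.018),(-.005,.023))])
o=(140,230,240,320)
for n,h in(("blue",(100,125)),("yel",(20,32))):
    hsv=cv2.cvtColor(b,cv2.COLOR_BGR2HSV)[o[0]:o[1],o[2]:o[3]];m=(hsv[...,0]>=h[0])&(hsv[...,0]<=h[1])&(hsv[...,1]>150)&(hsv[...,2]>60);y,x=np.nonzero(m)
    if len(x): k=(y+o[0]>155)&(x+o[2]<290); print(n,k.sum(),x[k].min()+o[2],x[k].max()+o[2],y[k].min()+o[0],y[k].max()+o[0])
goto([.607,-.2025,.235],181.8)
E
```

```text
t 27.87 pos [0.5859 0.156  0.2342] F [0.55 0.18 0.11] w 0.799
tool axes(cols)
 [[-0.011 -0.975 -0.223]
 [-0.006 -0.223  0.975]
 [-1.     0.012 -0.003]]
u 0.0871 lat 0.0013 F out -0.57 lat 0.05 z 0.11
blue (212, 254, 288) (238, 268, 289)
yel (4, 200, 209) (264, 250, 306)
0.08 [array([280.8, 211.8]), array([281. , 242.4])]
0.085 [array([280.8, 206.1]), array([281. , 235.9])]
0.05 [array([280.7, 244.7]), array([281. , 279.3])]
blue 80 265 273 159 175
yel 115 267 285 156 173
turn [ 0.123  -0.0015 -0.0016]
shift now [  0.19   2.5  -14.17] shift after turn [  0.15  -0.27 -14.39]
```

play_rows:
  targets:
    - {"claw": 0.2,"linear": [-0.2,0,-0.5],"rotation": [0.0615,0,0]}
    - {"claw": 0.2,"linear": [-0.1,0,-0.5],"rotation": [0.0615,0,0]}
    - {"claw": 0.2,"linear": [0,0,-1],"rotation": [0,0,0]}
    - {"claw": 0.2,"linear": [0,0,-1],"rotation": [0,0,0]}
    - {"claw": 0.2,"linear": [0,0,-1],"rotation": [0,0,0]}
    - {"claw": 0.2,"linear": [0,0,-1],"rotation": [0,0,0]}
    - {"claw": 0.2,"linear": [0,0,-1],"rotation": [0,0,0]}
    - {"claw": 0.2,"linear": [0,0,-1],"rotation": [0,0,0]}
    - {"claw": 0.2,"linear": [0,0,-1],"rotation": [0,0,0]}
    - {"claw": 0.2,"linear": [0,0,-1],"rotation": [0,0,0]}

```text
time: 28.8
position: [0.5987, -0.066, 0.2458]
tool_rot: [-1.234, 1.19, 1.24]
ft_force: [0.2, 0.2, 0.3]
grip_width: 0.798
```

play_rows:
  targets:
    - {"claw": 0.2,"linear": [0,-0.1,-1],"rotation": [0,0,0]}
    - {"claw": 0.2,"linear": [0,-0.1,-1],"rotation": [0,0,0]}
    - {"claw": 0.2,"linear": [0,-0.1,-1],"rotation": [0,0,0]}
    - {"claw": 0.2,"linear": [0,-0.1,-1],"rotation": [0,0,0]}
    - {"claw": 0.2,"linear": [0,-0.1,-0.8],"rotation": [0,0,0]}
    - {"claw": 0.2,"linear": [0,0,0],"rotation": [0,0,0]}
    - {"claw": 0.2,"linear": [0,0,0],"rotation": [0,0,0]}

```text
time: 29.38
position: [0.6128, -0.1997, 0.243]
tool_rot: [-1.227, 1.2, 1.234]
ft_force: [0.1, 0.2, -0.4]
grip_width: 0.8
```

```bash
python3 - <<'E'
from h import *
look((0,8),"pics/w18.png",[.6085,-.2021,.2104]);goto([.6075,-.2025,.222],181.8)
E
```

```text
t 29.38 pos [ 0.6128 -0.1997  0.243 ] F [ 0.06  0.25 -0.4 ] w 0.8
tool axes(cols)
 [[-0.006 -1.    -0.028]
 [-0.    -0.028  1.   ]
 [-1.     0.006 -0.   ]]
loop (209, 244, 304) mid 274.0 rows 198 226
expect [array([276.6, 198.8]), array([276. , 228.3]), array([246.6, 210.6]), array([306.1, 212.2])]
fingers 246 [215] [342]
fingers 252 [215] [341]
turn [-0.0022 -0.0006 -0.0038]
shift now [ 0.84  0.2  -0.09] shift after turn [ 0.84  0.2  -0.09]
```

play_rows:
  targets:
    - {"claw": 0.2,"linear": [0.3,0.2,-0.13],"rotation": [-0.002,0,-0.004]}
    - {"claw": 0.2,"linear": [0.8,0,0],"rotation": [0,0,0]}
    - {"claw": 0.2,"linear": [0.8,0,0],"rotation": [0,0,0]}
    - {"claw": 0.2,"linear": [0.8,0,0],"rotation": [0,0,0]}
    - {"claw": 0.2,"linear": [0.8,0,0],"rotation": [0,0,0]}
    - {"claw": 0.2,"linear": [0.3,0,0],"rotation": [0,0,0]}
    - {"claw": 0.2,"linear": [0,0,0],"rotation": [0,0,0]}
  newtons: 5

```text
time: 30.02
position: [0.61, -0.1924, 0.1459]
tool_rot: [-1.241, 1.181, 1.24]
ft_force: [-0.4, 0.6, 0.1]
grip_width: 0.799
```

```bash
python3 - <<'E'
from h import *
look((0,8),"pics/w19.png",[.6085,-.2030,.2104]);goto([.6075,-.2030,.146],181.8)
E
```

```text
t 30.02 pos [ 0.61   -0.1924  0.1459] F [-0.4   0.61  0.09] w 0.799
tool axes(cols)
 [[ 0.005 -0.999 -0.044]
 [ 0.004 -0.044  0.999]
 [-1.    -0.005  0.004]]
loop (281, 206, 306) mid 256.0 rows 254 283
expect [array([260.8, 254.4]), array([255.4, 320.8]), array([210.8, 279. ]), array([306.4, 282.6])]
fingers 246 [215] [342]
fingers 252 [215] [341]
turn [0.0084 0.0026 0.0035]
shift now [ 0.02  0.13 -0.43] shift after turn [ 0.02  0.13 -0.43]
```

play_rows:
  targets:
    - {"claw": 0.2,"linear": [0,0.06,-0.23],"rotation": [0.008,0.0025,0.0035]}
    - {"claw": 0.2,"linear": [0,0.05,-0.22],"rotation": [0,0,0]}
    - {"claw": 0.2,"linear": [0,0,0],"rotation": [0,0,0]}
  newtons: 5

```text
time: 30.32
position: [0.6099, -0.2035, 0.1499]
tool_rot: [-1.236, 1.191, 1.23]
ft_force: [-0.2, -1.3, -0.3]
grip_width: 0.799
```

```bash
python3 - <<'E'
from h import *
look((0,8),"pics/w20.png",[.6085,-.2030,.2104])
E
```

```text
t 30.32 pos [ 0.6099 -0.2035  0.1499] F [-0.2  -1.32 -0.29] w 0.799
tool axes(cols)
 [[ 0.004 -0.999 -0.033]
 [-0.001 -0.033  0.999]
 [-1.    -0.004 -0.001]]
loop (277, 232, 328) mid 280.0 rows 251 283
expect [array([281. , 251.9]), array([280.9, 315.5]), array([234.3, 275.9]), array([327.4, 278.7])]
fingers 246 [215] [342]
fingers 252 [215] [341]
```

play_rows:
  targets:
    - {"claw": 1,"linear": [0,0,0],"rotation": [0,0,0]}
    - {"claw": 1,"linear": [0,0,0],"rotation": [0,0,0]}
    - {"claw": 1,"linear": [0,0,0],"rotation": [0,0,0]}
    - {"claw": 1,"linear": [0,0,0],"rotation": [0,0,0]}
    - {"claw": 1,"linear": [0,0,0],"rotation": [0,0,0]}
    - {"claw": 1,"linear": [0,0,0],"rotation": [0,0,0]}
  newtons: 5

```text
time: 30.87
position: [0.6114, -0.2036, 0.1526]
tool_rot: [-1.238, 1.188, 1.227]
ft_force: [-0.4, 0.8, -1.4]
grip_width: 0.528
```

play_rows:
  targets:
    - {"claw": 1,"linear": [0,0,0],"rotation": [0,0,0]}
    - {"claw": 1,"linear": [0,0,0],"rotation": [0,0,0]}
    - {"claw": 1,"linear": [-0.12,0,0],"rotation": [0,0,0]}
    - {"claw": 1,"linear": [-0.12,0,0],"rotation": [0,0,0]}
    - {"claw": 1,"linear": [0,0,0],"rotation": [0,0,0]}
  newtons: 25

```text
time: 31.28
position: [0.6107, -0.2034, 0.1581]
tool_rot: [-1.237, 1.189, 1.228]
ft_force: [-0.1, 0.6, -0.7]
grip_width: 0.525
```

play_rows:
  targets:
    - {"claw": 1,"linear": [0,0.4,0],"rotation": [0,0,0]}
    - {"claw": 1,"linear": [0,0.5,0],"rotation": [0,0,0]}
    - {"claw": 1,"linear": [0,0.5,0],"rotation": [0,0,0]}
    - {"claw": 1,"linear": [0,0.3,0],"rotation": [0,0,0]}
    - {"claw": 1,"linear": [0,0,0],"rotation": [0,0,0]}

```text
time: 31.7
position: [0.5639, -0.2047, 0.1569]
tool_rot: [-1.236, 1.191, 1.23]
ft_force: [-0.3, -1.0, -1.9]
grip_width: 0.522
```

play_rows:
  targets:
    - {"claw": 1,"linear": [-0.1,0.2,0.03],"rotation": [0,0,0]}
    - {"claw": 1,"linear": [-0.1,0.2,0],"rotation": [0,0,0]}
    - {"claw": 1,"linear": [-0.1,0.2,0],"rotation": [0,0,0]}
    - {"claw": 1,"linear": [-0.08,0.2,0],"rotation": [0,0,0]}
    - {"claw": 1,"linear": [0,0.3,0],"rotation": [0,0,0]}
    - {"claw": 1,"linear": [0,0.6,0],"rotation": [0,0,0]}
    - {"claw": 1,"linear": [0,0.8,0],"rotation": [0,0,0]}

```text
time: 32.28
position: [0.5012, -0.2051, 0.1675]
tool_rot: [-1.241, 1.188, 1.23]
ft_force: [0.1, 0.0, -1.0]
grip_width: 0.522
```

```bash
python3 - <<'E'
from h import *
show();goto([.449,-.3335,.145],181.8)
E
```

```text
t 32.28 pos [ 0.5012 -0.2051  0.1675] F [ 0.12  0.   -1.  ] w 0.522
tool axes(cols)
 [[ 0.007 -0.999 -0.036]
 [-0.002 -0.037  0.999]
 [-1.    -0.007 -0.002]]
turn [ 0.0032 -0.0013  0.0044]
shift now [ 0.89  2.28 -5.05] shift after turn [ 0.9   2.25 -5.07]
```

play_rows:
  targets:
    - {"claw": 1,"linear": [0,0.45,-0.9],"rotation": [0.003,-0.001,0.004]}
    - {"claw": 1,"linear": [0.1,0.45,-0.9],"rotation": [0,0,0]}
    - {"claw": 1,"linear": [0.2,0.45,-0.9],"rotation": [0,0,0]}
    - {"claw": 1,"linear": [0.2,0.45,-0.9],"rotation": [0,0,0]}
    - {"claw": 1,"linear": [0.2,0.3,-0.7],"rotation": [0,0,0]}
    - {"claw": 1,"linear": [0.1,0.1,-0.5],"rotation": [0,0,0]}
    - {"claw": 1,"linear": [0,0,0],"rotation": [0,0,0]}
    - {"claw": 1,"linear": [0,0,0],"rotation": [0,0,0]}

```text
time: 32.95
position: [0.4419, -0.3305, 0.1482]
tool_rot: [-1.233, 1.191, 1.232]
ft_force: [0.2, 0.7, -0.6]
grip_width: 0.528
```

```bash
python3 - <<'E'
from h import *
import pickle
s=show();im=get_image("wrist");cv2.imwrite("pics/w21.png",im);pickle.dump(s,open("pics/w21.pkl","wb"));b=get_image("side");cv2.imwrite("pics/s21.png",b)
P=np.array(s['position']);e=P+[-.002,0,-.050]
print("hole",proj("wrist",[.4472,-.3328,.06],s),"shank end pred",proj("wrist",e,s),e)
print("side: hole",proj("side",[.4472,-.3328,.06]),"end",proj("side",e))
goto([.449,-.3335,.145],181.8)
a=cv2.resize(im[130:270,190:370],(514,400),interpolation=cv2.INTER_CUBIC)
c=cv2.resize(b[270:370,230:300],(280,400),interpolation=cv2.INTER_CUBIC)
cv2.imwrite("pics/m21.png",np.hstack([a,c]))
E
```

```text
t 32.95 pos [ 0.4419 -0.3305  0.1482] F [ 0.24  0.67 -0.63] w 0.528
tool axes(cols)
 [[ 0.003 -0.999 -0.032]
 [ 0.002 -0.032  0.999]
 [-1.    -0.003  0.001]]
hole [[276.27194954 201.99000991]] shank end pred [[279.17446011 207.0896598 ]] [ 0.43986058 -0.33048174  0.0981588 ]
side: hole [[266.72799296 329.73208995]] end [[262.78032243 315.87834659]]
turn [0.0017 0.0009 0.002 ]
shift now [ 0.13 -0.25 -0.16] shift after turn [ 0.13 -0.25 -0.16]
```

View pics/m21.png

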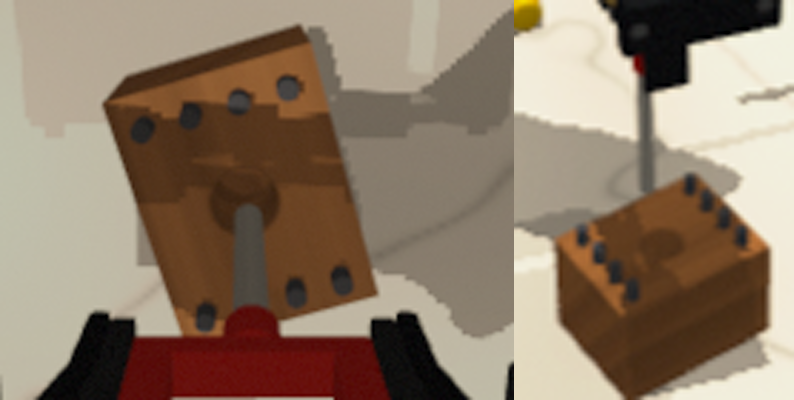

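The wrist crop has the hole at (245,199) and the shank end at about (250,209). In the side crop the shank hangs vertical just behind the hole. I'll work out the correction from these.

```bash
python3 - <<'E'
from h import *
import pickle
s=pickle.load(open("pics/w21.pkl","rb"));k=514/180
f=lambda x,y:(190+x/k,130+y/k*(140*k/400))
h=onz("wrist",f(245,199),.06,s);e=onz("wrist",f(250,209),.098,s);print("wrist hole",h,"end",e,"d",h-e)
g=lambda x,y:(230+(x-514)/4,270+y/4)
h2=onz("side",g(661,243),.06);e2=onz("side",g(648,193),.098);print("side hole",h2,"end",e2,"d",h2-e2)
M=R.from_rotvec(s['tool_rot']).as_matrix()
for d in(h-e,h2-e2): d[2]=0;print("tool shift",M.T@d/.025)
E
```

```text
wrist hole [ 0.44489579 -0.33332029  0.06      ] end [ 0.43654112 -0.33193378  0.098     ] d [ 0.00835467 -0.00138651 -0.038     ]
side hole [ 0.44644408 -0.33569227  0.06      ] end [ 0.43946944 -0.33754652  0.098     ] d [ 0.00697464  0.00185425 -0.038     ]
tool shift [ 0.00082075 -0.33221796 -0.06623562]
tool shift [ 0.0008743  -0.28123623  0.06511158]
```

play_rows:
  targets:
    - {"claw": 1,"linear": [0,-0.31,0],"rotation": [0.002,0.001,0.002]}
    - {"claw": 1,"linear": [0.3,0,0],"rotation": [0,0,0]}
    - {"claw": 1,"linear": [0.3,0,0],"rotation": [0,0,0]}
    - {"claw": 1,"linear": [0.3,0,0],"rotation": [0,0,0]}
    - {"claw": 1,"linear": [0.2,0,0],"rotation": [0,0,0]}
    - {"claw": 1,"linear": [0,0,0],"rotation": [0,0,0]}

```text
time: 33.55
position: [0.4547, -0.3236, 0.1181]
tool_rot: [-1.238, 1.188, 1.239]
ft_force: [0.3, -0.3, -2.8]
grip_width: 0.527
```

```bash
python3 - <<'E'
from h import *
s=show();goto([.4496,-.3305,.062],181.8)
im=get_image("wrist");cv2.imwrite("pics/w22.png",im)
# shank end and hole in the picture: grey rod vs dark hole along columns
print("pred hole",proj("wrist",[.446,-.3340,.06],s),"end",proj("wrist",np.array(s['position'])+[-.005,-.0015,-.05],s))
for r in range(176,236,3): print(r,[int(v) for v in im[r,258:302:3].max(1)],[int(v) for v in im[r,258:302:3,0]])
E
```

```text
t 33.55 pos [ 0.4547 -0.3236  0.1181] F [ 0.33 -0.3  -2.82] w 0.527
tool axes(cols)
 [[ 0.001 -0.999 -0.04 ]
 [ 0.002 -0.04   0.999]
 [-1.    -0.001  0.002]]
turn [0.0057 0.001  0.0008]
shift now [ 2.24  0.22 -0.27] shift after turn [ 2.24  0.21 -0.27]
pred hole [[267.13071767 196.16870806]] end [[277.51559688 203.65476296]]
176 [81, 85, 82, 83, 83, 84, 86, 84, 84, 112, 142, 142, 144, 142, 140] [26, 28, 28, 26, 26, 27, 29, 26, 26, 37, 48, 49, 51, 49, 48]
179 [81, 83, 83, 82, 83, 84, 84, 85, 86, 85, 85, 85, 85, 85, 84] [26, 26, 29, 25, 30, 26, 28, 26, 29, 28, 28, 28, 26, 27, 26]
182 [78, 82, 81, 76, 77, 82, 83, 84, 84, 85, 85, 83, 85, 86, 85] [24, 26, 26, 25, 25, 26, 27, 26, 26, 29, 29, 26, 28, 27, 27]
185 [74, 74, 75, 74, 70, 75, 80, 85, 85, 84, 85, 83, 84, 85, 84] [24, 21, 25, 23, 21, 25, 28, 29, 27, 28, 28, 27, 27, 29, 26]
188 [59, 76, 75, 74, 72, 71, 81, 77, 85, 83, 84, 84, 86, 85, 85] [21, 25, 24, 24, 23, 21, 27, 24, 27, 25, 27, 28, 30, 28, 28]
191 [58, 63, 75, 74, 74, 72, 73, 62, 83, 84, 85, 84, 85, 85, 85] [19, 22, 25, 24, 23, 24, 24, 20, 27, 26, 26, 27, 29, 25, 28]
194 [61, 58
[... 1091 characters left out ...]
29, 32, 33, 59, 61, 61, 51, 35, 37, 36, 34, 33, 36]
221 [97, 92, 91, 94, 99, 74, 75, 76, 79, 104, 103, 105, 105, 104, 105] [33, 29, 29, 32, 33, 60, 61, 62, 54, 35, 34, 35, 37, 34, 34]
224 [96, 94, 89, 92, 97, 74, 76, 76, 79, 90, 90, 105, 104, 104, 104] [31, 30, 27, 29, 32, 60, 63, 62, 55, 28, 30, 35, 35, 34, 35]
227 [97, 96, 91, 92, 96, 74, 76, 75, 77, 52, 34, 85, 104, 104, 104] [31, 33, 30, 30, 31, 60, 60, 62, 62, 27, 29, 30, 35, 35, 35]
230 [95, 95, 92, 82, 70, 74, 77, 76, 74, 30, 39, 53, 104, 104, 104] [29, 29, 30, 29, 28, 60, 62, 62, 60, 29, 36, 28, 33, 35, 36]
233 [96, 96, 94, 33, 31, 74, 76, 77, 73, 48, 48, 54, 104, 103, 103] [31, 31, 30, 27, 29, 61, 62, 64, 58, 44, 45, 42, 36, 35, 33]
```

play_rows:
  targets:
    - {"claw": 1,"linear": [0,0.11,-0.14],"rotation": [0.0055,0.001,0]}
    - {"claw": 1,"linear": [0,0.11,-0.14],"rotation": [0,0,0]}
    - {"claw": 1,"linear": [0,0,0],"rotation": [0,0,0]}

```text
time: 33.85
position: [0.4489, -0.3316, 0.1184]
tool_rot: [-1.233, 1.194, 1.231]
ft_force: [-1.1, -0.3, -1.9]
grip_width: 0.528
```

```bash
python3 - <<'E'
from h import *
s=show();goto([.4496,-.3305,.062],181.8)
im=get_image("wrist");cv2.imwrite("pics/w23.png",im)
print("pred hole",proj("wrist",[.446,-.3340,.06],s),"end",proj("wrist",np.array(s['position'])+[-.005,-.0015,-.05],s))
for r in range(185,218,3): print(r,[int(v) for v in im[r,258:302:3].max(1)],[int(v) for v in im[r,264:290:3,0]])
E
```

```text
t 33.85 pos [ 0.4489 -0.3316  0.1184] F [-1.11 -0.33 -1.85] w 0.528
tool axes(cols)
 [[ 0.001 -1.    -0.031]
 [-0.    -0.031  1.   ]
 [-1.    -0.001 -0.   ]]
turn [-0.0004 -0.0002  0.0005]
shift now [ 2.26 -0.03  0.04] shift after turn [ 2.26 -0.03  0.04]
pred hole [[276.47173783 203.13372111]] end [[277.57986411 203.68132336]]
185 [71, 73, 77, 80, 84, 83, 84, 83, 84, 84, 86, 85, 87, 86, 85] [26, 25, 26, 24, 25, 26, 28, 26, 27]
188 [73, 75, 76, 81, 83, 84, 84, 82, 84, 84, 86, 86, 86, 86, 85] [26, 27, 27, 27, 28, 23, 27, 28, 27]
191 [73, 72, 76, 78, 75, 80, 95, 92, 91, 81, 84, 84, 85, 87, 85] [26, 25, 27, 27, 32, 32, 29, 27, 25]
194 [75, 74, 75, 69, 76, 75, 73, 74, 76, 82, 77, 85, 86, 86, 86] [23, 22, 25, 22, 23, 26, 25, 27, 24]
197 [76, 72, 80, 58, 67, 77, 75, 75, 73, 69, 62, 85, 85, 87, 86] [26, 19, 22, 26, 23, 26, 22, 20, 20]
200 [91, 87, 68, 62, 60, 61, 64, 62, 66, 67, 59, 80, 85, 85, 85] [18, 21, 19, 19, 24, 20, 19, 23, 19]
203 [77, 74, 62, 67, 66, 72, 78, 75, 67, 63, 62, 78, 86, 84, 87] [19, 22, 21, 52, 63, 60, 18, 20, 22]
206 [76, 77, 65, 62, 68, 72, 77, 77, 65, 61, 63, 81, 86, 85, 86] [21, 17, 21, 58, 63, 63, 27, 19, 20]
209 [77, 77, 71, 61, 65, 73, 76, 77, 64, 64, 68, 99, 99, 100, 94] [24, 20, 23, 60, 63, 63, 31, 20, 19]
212 [96, 99, 96, 79, 62, 76, 78, 75, 70, 71, 99, 105, 107, 106, 107] [33, 29, 22, 62, 63, 62, 42, 24, 33]
215 [96, 97, 96, 93, 89, 75, 78, 77, 83, 101, 104, 104, 105, 108, 105] [32, 31, 27, 61, 61, 61, 51, 32, 34]
```

play_rows:
  targets:
    - {"claw": 1,"linear": [0.18,0.01,-0.02],"rotation": [0,0,0]}
    - {"claw": 1,"linear": [0.18,0.02,-0.03],"rotation": [0,0,0]}
    - {"claw": 1,"linear": [0.18,0.02,-0.03],"rotation": [0,0,0]}
    - {"claw": 1,"linear": [0.18,0.02,-0.03],"rotation": [0,0,0]}
    - {"claw": 1,"linear": [0,0,0],"rotation": [0,0,0]}

```text
time: 34.32
position: [0.4476, -0.335, 0.0995]
tool_rot: [-1.233, 1.193, 1.229]
ft_force: [-0.4, -0.2, -2.0]
grip_width: 0.524
```

```bash
python3 - <<'E'
from h import *
show();goto([.4490,-.3310,.062],181.8)
E
```

```text
t 34.32 pos [ 0.4476 -0.335   0.0995] F [-0.41 -0.2  -1.99] w 0.524
tool axes(cols)
 [[ 0.003 -1.    -0.03 ]
 [-0.001 -0.03   1.   ]
 [-1.    -0.003 -0.001]]
turn [-0.0009 -0.0004  0.0019]
shift now [ 1.5  -0.05  0.16] shift after turn [ 1.5  -0.06  0.16]
```

play_rows:
  targets:
    - {"claw": 1,"linear": [0.1,-0.05,0.15],"rotation": [0,0,0]}
    - {"claw": 1,"linear": [0.22,0,0],"rotation": [0,0,0]}
    - {"claw": 1,"linear": [0.22,0,-0.01],"rotation": [0,0,0]}
    - {"claw": 1,"linear": [0.22,0,-0.01],"rotation": [0,0,0]}
    - {"claw": 1,"linear": [0.22,0,-0.01],"rotation": [0,0,0]}
    - {"claw": 1,"linear": [0.15,0,0],"rotation": [0,0,0]}
    - {"claw": 1,"linear": [0,0,0],"rotation": [0,0,0]}

```text
time: 34.9
position: [0.4488, -0.3309, 0.0673]
tool_rot: [-1.233, 1.193, 1.231]
ft_force: [0.1, 0.1, -1.5]
grip_width: 0.529
```

play_rows:
  targets:
    - {"claw": 1,"linear": [0.1,0,0],"rotation": [0,0,0]}
    - {"claw": 1,"linear": [0.06,0,0],"rotation": [0,0,0]}
    - {"claw": 1,"linear": [0.04,0,0],"rotation": [0,0,0]}

```text
time: 35.15
position: [0.4489, -0.3311, 0.0618]
tool_rot: [-1.233, 1.193, 1.23]
ft_force: [-0.3, -0.2, -1.4]
grip_width: 0.529
```

play_rows:
  targets:
    - {"claw": 1,"linear": [0.06,0,0],"rotation": [0,0,0]}
    - {"claw": 1,"linear": [0.04,0,0],"rotation": [0,0,0]}
    - {"claw": 1,"linear": [0,0,0],"rotation": [0,0,0]}

```text
time: 35.4
position: [0.4497, -0.3314, 0.0602]
tool_rot: [-1.234, 1.192, 1.229]
ft_force: [-0.2, 0.4, -1.4]
grip_width: 0.525
```

play_rows:
  targets:
    - {"claw": 1,"linear": [0.06,0,0],"rotation": [0,0,0]}
    - {"claw": 1,"linear": [0.03,0,0],"rotation": [0,0,0]}

```text
time: 35.57
position: [0.451, -0.3316, 0.06]
tool_rot: [-1.235, 1.19, 1.227]
ft_force: [-1.4, 1.9, 4.1]
grip_width: 0.528
```

play_rows:
  targets:
    - {"claw": 1,"linear": [-0.03,0,0],"rotation": [0,0,0]}
    - {"claw": 0.1,"linear": [0,0,0],"rotation": [0,0,0]}
    - {"claw": 0.1,"linear": [0,0,0],"rotation": [0,0,0]}
    - {"claw": 0.1,"linear": [0,0,0],"rotation": [0,0,0]}
    - {"claw": 0.1,"linear": [0,0,0],"rotation": [0,0,0]}
    - {"claw": 0.1,"linear": [0,0,0],"rotation": [0,0,0]}
    - {"claw": 0.1,"linear": [-0.3,0,0],"rotation": [0,0,0]}
    - {"claw": 0.1,"linear": [-0.7,0,0],"rotation": [0,0,0]}
    - {"claw": 0.1,"linear": [-1,0,0],"rotation": [0,0,0]}
    - {"claw": 0.1,"linear": [-1,0,0],"rotation": [0,0,0]}

```text
time: 36.4
position: [0.4466, -0.3296, 0.1331]
tool_rot: [-1.227, 1.196, 1.236]
ft_force: [0.4, 1.1, -0.2]
grip_width: 0.896
```

play_rows:
  targets:
    - {"claw": 0.1,"linear": [-1,0,0],"rotation": [0,0,0]}
    - {"claw": 0.1,"linear": [-1,0,0],"rotation": [0,0,0]}
    - {"claw": 0.1,"linear": [-1,0,0],"rotation": [0,0,0]}
    - {"claw": 0.1,"linear": [0,0,0],"rotation": [0,0,0]}
    - {"claw": 0.1,"linear": [0,0,0],"rotation": [0,0,0]}

```text
time: 36.82
position: [0.4487, -0.332, 0.2202]
tool_rot: [-1.234, 1.193, 1.226]
ft_force: [-0.2, 0.8, -0.6]
grip_width: 0.9
```

```bash
python3 - <<'E'
from h import *
s=show();b=get_image("side");t=get_image("top");cv2.imwrite("pics/s30.png",b);cv2.imwrite("pics/t30.png",t)
def bl(im,h,o,v=60):
    q=cv2.cvtColor(im,cv2.COLOR_BGR2HSV)[o[0]:o[1],o[2]:o[3]];m=((q[...,0]>=h[0])&(q[...,0]<=h[1])&(q[...,1]>150)&(q[...,2]>v)).astype(np.uint8)
    return [tuple(int(x) for x in (c[0]+o[2],c[1]+o[0],c[2],c[3],c[4])) for c in cv2.connectedComponentsWithStats(m)[2][1:] if c[4]>20]
print("side red near block",bl(b,(0,6),(260,350,230,310)),"hole",proj("side",[.446,-.334,.118]))
print("side blue/yellow near spare",bl(b,(100,125),(140,230,240,300)),bl(b,(20,32),(155,230,240,292)))
print("expect blue/yel",[proj("side",[.6705-u*.974,.1768-u*.225,.197])[0].round(0) for u in(.082,.05)])
print("top red",bl(t,(0,6),(230,275,350,400)),"exp",proj("top",[.446,-.334,.14]))
a=cv2.imread("pics/top0.png");d=cv2.absdiff(a,t).max(2)
for n,o in(("jar",(240,262,168,192)),("oil",(155,182,268,294)),("driver",(250,270,240,302)),("tape",(215,245,266,298)),("hammer",(178,234,368,442)),("wrench",(202,232,122,176))): print(n,(d[o[0]:o[1],o[2]:o[3]]>50).mean().round(3))
E
```

```text
t 36.82 pos [ 0.4487 -0.332   0.2202] F [-0.18  0.76 -0.65] w 0.9
tool axes(cols)
 [[ 0.005 -1.    -0.029]
 [-0.002 -0.029  1.   ]
 [-1.    -0.005 -0.002]]
side red near block [(263, 298, 11, 25, 189)] hole [[266.00481603 309.01301941]]
side blue/yellow near spare [] []
expect blue/yel [array([269., 166.]), array([278., 163.])]
top red [] exp [[382.59955052 250.36238513]]
jar 0.0
oil 0.0
driver 0.0
tape 0.0
hammer 0.019
wrench 0.0
```

```bash
python3 - <<'E'
from h import *
t=cv2.imread("pics/t30.png");o=(165,235,195,265)
for n,h,u in(("blue",(100,125),.082),("yellow",(20,32),.05)):
    q=cv2.cvtColor(t,cv2.COLOR_BGR2HSV)[o[0]:o[1],o[2]:o[3]];m=((q[...,0]>=h[0])&(q[...,0]<=h[1])&(q[...,1]>170)&(q[...,2]>90)).astype(np.uint8)
    c=cv2.connectedComponentsWithStats(m);print(n,[(np.round(c[3][i]+[o[2],o[0]],1),int(c[2][i][4])) for i in range(1,c[0]) if c[2][i][4]>8],"exp",proj("top",[.6705-u*.974,.1768-u*.225,.222])[0])
print(close_job())
E
```

```text
blue [(array([227.2, 209. ]), 24)] exp [226.60374256 208.03156622]
yellow [(array([227.9, 197.2]), 17), (array([220.8, 198.6]), 16)] exp [224.07861335 198.04663387]
the job is handed in; nothing more can be done
None
```

The job is handed in: yellow and blue hang on the spare hook, and the red key stands shank down in the block's hole. It took about 37 s of the 72 s.

**What I did**
- I hung yellow first and blue about 30 mm in front of it. By feel the spare hook sits about 11 mm below mid-range.
- I lowered the red key until it touched the bottom of the hole, let go and drew the gripper clear.

**Last checks**
- **Red key:** the side view shows it at the block where expected. The top view could not show it, probably because the arm was in the way.
- **Yellow and blue:** in the top view both are within about 1 pixel of where they should be. The arm hid them in the last side view.
- **Yellow at the collar:** it took a 2.8 N push against the collar's spring, then I eased off slowly. The close view showed the collar directly behind it, with its back face 43–45 mm out (collar face at 45 mm). Two earlier views had suggested a 4–6 mm gap, but I had used too high a ridge height for them. The last view was taken before blue was hung.
- **Hook loads:** the force readings never showed more than about 7 N on a hook.
- **Other objects on the bench:** unchanged in the top view, apart from a 2% difference at the hammer that I did not look into; I think it is the arm or its shadow.

**What disagreed**
- **Finger length:** the real fingertips sat about 37 mm behind the reported TCP. Because of that, my first grip closed on nothing, resting lightly on the roof of the yellow loop (about 2 N), and I corrected for it afterwards.
- **Drift:** the arm moved up to 10 mm sideways during quick descents. I corrected it before gripping red and before lowering it into the hole; with blue it was about 4 mm, corrected after gripping.

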